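# Put the biscotti away under vacuum and close up

### The job

Coffee is over: lay all the biscotti that are left on the board into the white canister, set its bamboo lid on so that it sits fully home, then give the pump knob on the lid three full strokes, down to its stop and let up each time, to draw the air out. Put the bamboo tongs away in the open drawer and push the drawer fully shut; the tongs may go away at any point in the job. Leave the mug, the grinder and the sugar jar where they stand.

Things in the scene. Friction and masses are not known exactly. Their poses are not given: they have to be found in the camera images.
- biscotto_1: almond biscotto, tan bar with darker crusts, 105 mm long (own y), 30 mm wide (own x), 20 mm thick, 40 g, rigid; origin at the centre of its underside. Three or four of biscotto_1..4 are there; absent ones read None
- biscotto_2: almond biscotto, tan bar with darker crusts, 105 mm long (own y), 30 mm wide (own x), 20 mm thick, 40 g, rigid; origin at the centre of its underside. Three or four of biscotto_1..4 are there; absent ones read None
- biscotto_3: almond biscotto, tan bar with darker crusts, 105 mm long (own y), 30 mm wide (own x), 20 mm thick, 40 g, rigid; origin at the centre of its underside. Three or four of biscotto_1..4 are there; absent ones read None
- biscotto_4: almond biscotto, tan bar with darker crusts, 105 mm long (own y), 30 mm wide (own x), 20 mm thick, 40 g, rigid; origin at the centre of its underside. Three or four of biscotto_1..4 are there; absent ones read None
- tongs: one-piece rigid bamboo toast tongs lying flat, 170 mm long (own y), 28 mm wide over all (own x), 14 mm thick, 50 g; solid butt from y = -85 to -25 mm, two thin arms 4 mm thick from there to y = +85; origin at the centre of the underside
- tongs_grip (a point): point to grip the tongs, on the solid butt: 35 mm from the tongs' origin along own -y, at mid-thickness (7 mm up); near the centre of mass
- board: fixed wooden serving board, 360 mm (own x) by 180 mm (own y), 12 mm thick, on which biscotti and tongs lie at the start, across it; a flat hanging tab at its -x end is for looks; origin at the centre of its underside
- canister: white rectangular vacuum canister with a turquoise band, open on top, fixed to the counter: outside 205 mm (own x) by 165 mm (own y) by 62 mm high, walls and floor 5 mm, so inside 195 x 155 x 57 mm deep; origin at the centre of its underside
- lid: loose bamboo lid, 0.34 kg with pump. From its origin (centre of the plug's underside) up: black plug 8 mm (lower half 178 x 138 mm, upper 188 x 148, goes inside the canister), plate 210 (own x) x 170 (own y) x 12 mm, steel collar 48 across x 8 mm, pump knob. Starts flat on the counter. Fits either way round; seated, its plate rests on the rim and its origin is 54 mm above the canister's
- pump_top (a point): centre of the top face of the black pump knob, 74 mm above the lid's origin when up. The knob is a block 46 mm (lid's x) by 28 mm (lid's y) by 24 mm high, with 22 mm of open stem (16 mm thick) between it and the collar; it is also what to hold the lid by (across the 28 mm)
- pump (a joint): how far the pump knob is pressed into the lid, m: 0 up, 0.018 at its stop; a spring returns it, 4 N to start, 13 N at the stop
- unit: fixed white counter-top drawer unit, 240 mm deep (own x) by 260 mm wide (own y) by 90 mm high; its front faces its own -x; origin at the centre of its underside
- unit_drawer0 (a joint): how far its one drawer is open, m: 0 shut; it slides out along the unit's -x, starts open, takes about 1 to 2 N to push and stays where it is left
- unit_drawer0_handle (a point): middle of the drawer's dark bar handle (11 mm thick, 120 mm long along the unit's y), 35 mm in front of the drawer's front panel (15 mm thick, top edge 25 mm above the handle); moves with the drawer; axes as the unit's
- drawer_floor (a point): centre of the drawer's inner floor, 22 mm above the counter; moves with the drawer; axes as the unit's. Inside 195 mm (x) by 218 mm (y); side walls rise 46 mm above this point. Shut, it lies 1.5 mm in front of the unit's origin. The unit's top covers what is less than 105 mm in front of the unit's origin
- mug: blue mug, 80 mm across, 90 mm high, to be left alone; origin at the centre of its underside
- grinder: black pepper grinder with steel cap, 52 mm across, 120 mm high, to be left alone; origin at the centre of its underside
- sugar_jar: amber glass sugar jar with steel cap standing on the drawer unit, 84 mm across, 100 mm high, to be left alone; origin at the centre of its underside
There are look-alikes about, which are no part of the job. Leave any black or green look-alike of the tongs alone. Leave any red look-alike of the biscotto_3 alone.

How it is judged:
By the outcome, as a careful person would: the job done as asked, in the order asked, and still so for the second after the job is handed in, with the robot touching nothing.
Of biscotto_1, biscotto_2, biscotto_3, biscotto_4 only 3 to 4 are there at a start; the rules pass over those that are not, and their reading is None.
At some moment in a run one of biscotto_1, biscotto_2, biscotto_3, biscotto_4, tongs may be knocked a few centimetres aside while the robot is not near it.
Once in a run the grip may slacken for a moment while it holds something.
It also fails if it takes over 210 s, if anything falls off the work surface, if the arm or the gripper's body presses on something with over 40 N, if the wrist force passes 120 N, or if a joint passes its speed limit or range.

### The arm

A 6-joint arm with a two-finger parallel gripper is mounted at the origin on the work surface. World frame = base frame: x ahead of the robot, y to its left, z up, the work surface at z = 0. Lengths are in m, angles in degrees, forces in N, time in s.
With the tool pointing down it reaches from about 0.375 to 0.9 m from the base axis. Payload 3.1 kg.
Tool frame: the origin (TCP) lies at the very end of the fingers, on their centre line; the grasp point (between the pads) lies 19 mm behind it; z points along the fingers, y is the line along which they close (so a half turn about z gives the same grasp; the last joint's range is limited). The gripper opens to 87 mm and grips with 3 to 60 N. Pads are 19 mm wide; open, the fingers measure 117 mm over their backs; the gripper's body (75 mm by 190 mm) begins 51 mm behind the grasp point.
Start: joints at [53.772, 30.224, 82.088, -0, 67.689, -10.227], TCP at [0.274, 0.562, 0.223] pointing down, gripper open.
Joint ranges: [-176.69, 176.69], [-43.24, 126.21], [12.49, 139.97], [-82, 262], [0, 151.66], [-163.58, 163.58]. Speed limits (degrees/s): [159.86, 159.86, 180, 180, 180, 180].

### API

Orientations are given as a 3x3 rotation matrix whose columns are the frame's x, y, z axes.
In Python, from rig import readout, viewer, ticket gives the robot as it stands.
- The arm moves only by the tool send_rows, never from a script. Its argument "moves" is a list of rows, each a list of 6 numbers: the shift along the tool's x, y, z in units of 250 mm (1.0 is 250 mm), then the turn, a rotation vector about the tool's x, y, z in units of 90 degrees (1.0 is 90 degrees). A call has 1 to 12 rows; each row is the pose to reach, as a shift and turn from the pose commanded when the call began, along the tool's axes at that moment; what a row does not reach only later rows make up. A row lasts 1/10 s, in which the tool goes at most 50 mm and 8.59 degrees, less where a joint would pass 70% of its speed; a pose out of reach is approached as far as the arm can. A call with a number of a shift or a turn outside -1 to 1 is refused whole. A call with a gripper value outside its range is refused whole. "grip" is the opening, from 0 (shut) to 1 (fully open), set as the call begins (left out, the last holds). The fingers move at their own pace and stop on an object; the grip force is fixed at half the most. Time passes only in rows, so rows that repeat a pose let the fingers close. It gives the time, the measured TCP pose, the force, the opening and the grip force at its end, in the units of the state.
- readout.read_state(): the state, without advancing time (a new reading comes with each control period).
- viewer.capture(name): name is "scene" or "side" or "wrist"; returns (picture, depth): 384x512x3 uint8, red, green, blue; 384x512 float32, m along the optical axis (not along the pixel's ray), 0 where there is no reading.
- viewer.camera_info(name): a dict with "fx", "fy", "cx", "cy" (pixels), "R" (3x3) and "t" (3): a world point X has camera coordinates R X + t; the wrist camera has in their place "tool_from_camera" (4x4, takes a point from camera to tool coordinates, whose origin is the TCP and whose axes are the flange's). Camera axes: x right, y down, z forward; pixel columns grow to the right and rows downward; lengths in m; the calibration is good to about 2 mm. A picture is of the moment at which its call begins: read the wrist's pose just before it. camera_info takes no time and is no camera call.
- ticket.hand_in(): hands the job in; it is judged then, once.
The state is a dict: "time_s": time; "joint_positions": joint angles; "qvel": joint speeds; "tau": joint torques, N m; "position": TCP position; "tcp_rot": TCP orientation; "force": force on the tool from outside, world axes, zero at the start; "moment": the same for the moment, N m; "opening": opening from 0.0 (shut) to 1.0 (fully open); "grasp_force": force on a finger pad.
Only numpy, scipy, OpenCV 4.12 (cv2) and the standard library are available. Lean on these libraries where they do the work, as an engineer would, in place of code of your own. Each camera call takes 0.05 s, during which the arm holds its last target. There are 200 camera calls.

## Working session

There is one attempt and no reset: what is moved stays moved. The work goes in short steps, Python scripts to look and compute and a tool call to move; the robot and the scene stay as the last step left them, time stands still between calls to the robot, and variables do not carry over. Pictures are saved under pics/ and viewed, at most 14 in all, crops included, and the job is handed in when it is done.

Besides the shell and the picture viewer there is one more tool, called after ">>>" in YAML: its name, and indented under it one key for each argument. send_rows: Moves the arm, as the interface text tells. Shifts and turns lie within -1 to 1; 1 stands for 250 mm of shift or 90 degrees of turn. Its arguments: {"type":"object","properties":{"moves":{"type":"array"},"grip":{"type":"number"}},"required":["moves"]}

```bash
ls; mkdir -p pics; cat > h.py <<'E'
import numpy as np, cv2
from rig import readout, viewer, ticket
def cap(n,name=None):
    s=readout.read_state(); p,d=viewer.capture(n); i=viewer.camera_info(n)
    if name: cv2.imwrite(f'pics/{name}.png',p[:,:,::-1])
    if 'R' in i: R=np.array(i['R']).T; t=-R@np.array(i['t'])
    else:
        T=np.array(i['tool_from_camera']); W=np.eye(4); W[:3,:3]=s['tcp_rot']; W[:3,3]=s['position']; W=W@T; R=W[:3,:3]; t=W[:3,3]
    v,u=np.mgrid[0:384,0:512]
    P=np.stack([(u-i['cx'])/i['fx']*d,(v-i['cy'])/i['fy']*d,d],-1)@R.T+t
    P[d==0]=np.nan
    return p,d,P,(i,R,t)
def plane(c,uv,z):
    i,R,t=c; uv=np.atleast_2d(uv).astype(float)
    r=np.c_[(uv[:,0]-i['cx'])/i['fx'],(uv[:,1]-i['cy'])/i['fy'],np.ones(len(uv))]@R.T
    return t+r*((z-t[2])/r[:,2])[:,None]
E
python3 - <<'E'
from h import *
print(readout.read_state())
for n in ['scene','side','wrist']:
    p,d,P,c=cap(n,n+'0'); print(n,c[2],c[1][:,2],c[0]['fx'],(d==0).mean())
a=[cv2.imread(f'pics/{n}0.png') for n in ['scene','side','wrist']]
E
```

```text
pics
{'time_s': 0.0, 'joint_positions': array([ 5.37721636e+01,  3.02780526e+01,  8.21559021e+01,  4.54831480e-04,
        6.76886564e+01, -1.02263486e+01]), 'qvel': array([ 0.0905926 , -0.01439351, -0.02313338,  0.10298651, -0.10431345,
        0.02536646]), 'tau': array([ 2.18459070e-03, -4.40043032e+01, -1.76595122e+01,  6.34928816e-02,
        5.80347993e-02, -1.61992707e-04]), 'position': array([0.27352362, 0.56116372, 0.22158411]), 'tcp_rot': array([[-8.98781092e-01,  4.38395864e-01, -1.27063864e-03],
       [ 4.38397534e-01,  8.98779526e-01, -1.72191249e-03],
       [ 3.87144679e-04, -2.10466724e-03, -9.99997710e-01]]), 'force': array([-0.56087691,  0.62258274, -0.1815837 ]), 'moment': array([-0.02370645, -0.01548616, -0.00070383]), 'grasp_force': 0.0, 'opening': 1.0024506573993983}
scene [ 1.20718948 -0.49602347  0.97483274] [-0.5264094   0.37945871 -0.76085756] 383.81964832691926 0.0038706461588541665
side [ 0.07892703 -0.87182711  0.97598368] [ 0.37723966  0.62439361 -0.68397577] 363.582929208755 0.0037790934244791665
wrist [0.20740286 0.59299692 0.38480514] [ 0.23724715 -0.11660594 -0.96442565] 332.96173204446694 0.003916422526041667
```

View pics/scene0.png

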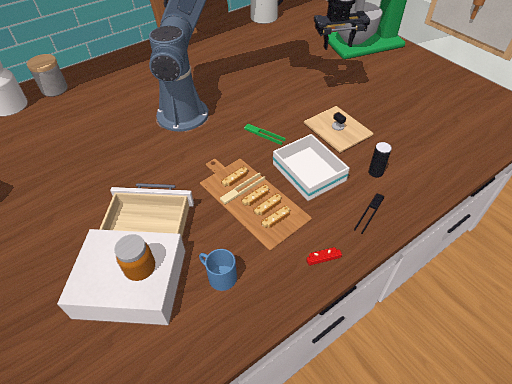

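View pics/side0.png

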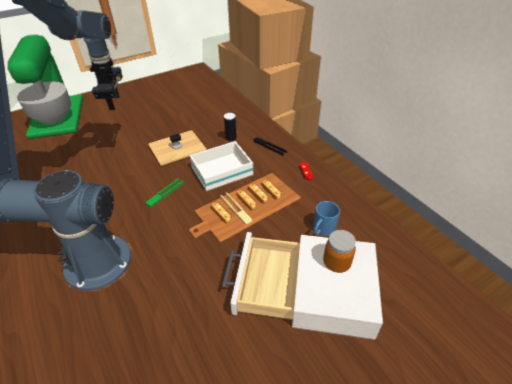

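```bash
cat > m.py <<'E'
from h import *
def rects(mask,P,minA=40,name=''):
    n,l,st,ce=cv2.connectedComponentsWithStats(mask.astype(np.uint8))
    for k in range(1,n):
        if st[k,4]<minA: continue
        q=P[l==k]; q=q[~np.isnan(q).any(1)]
        if len(q)<minA*.5: continue
        r=cv2.minAreaRect((q[:,:2]*1000).astype(np.float32))
        (cx,cy),(w,h),a=r
        if w<h: w,h,a=h,w,a+90
        print(name,'px',ce[k].round(),'n',st[k,4],'c',round(cx,1),round(cy,1),'long',round(w),'short',round(h),'ang_long',round((a+90)%180-90,1),'z',np.percentile(q[:,2],[5,50,95]).round(3))
if __name__=='__main__':
    for n in ['scene','side']:
        p,d,P,c=cap(n); hsv=cv2.cvtColor(p,cv2.COLOR_RGB2HSV); H,S,V=[hsv[...,k].astype(int) for k in range(3)]
        x,y,z=P[...,0],P[...,1],P[...,2]
        W=(x>.2)&(x<1.1)&(abs(y)<.75)
        if n=='scene': W&=(np.hypot(x,y)>.2)
        for nm,a,b in [('z24-29',.0225,.0285),('z29-36',.0285,.037),('board8-16',.008,.017),('lidplate16-24',.0165,.0225),('canrim',.055,.066),('knob',.070,.095),('top',.085,.1),('hi',.1,.125)]:
            rects(W&(z>a)&(z<b),P,25,n+' '+nm)
        rects(W&(S>200)&(H<5)&(V>90)&(z<.05),P,25,n+' red'); rects(W&(H>45)&(H<80)&(S>150)&(z<.03),P,25,n+' green'); rects(W&(V<45)&(z<.02)&(z>.006),P,25,n+' black')
E
python3 m.py
```

```text
scene z24-29 px [338. 128.] n 50 c 463.5 419.5 long 51 short 46 ang_long 57.6 z [0.023 0.026 0.028]
scene z24-29 px [292. 150.] n 26 c 456.4 197.6 long 96 short 8 ang_long 88.2 z [0.023 0.026 0.028]
scene z24-29 px [236. 192.] n 175 c 490.5 -46.0 long 170 short 33 ang_long -85.9 z [0.023 0.026 0.028]
scene z24-29 px [145. 217.] n 1279 c 409.1 -355.5 long 206 short 113 ang_long 49.0 z [0.023 0.024 0.027]
scene z24-29 px [226. 284.] n 30 c 750.1 -282.6 long 58 short 14 ang_long 77.2 z [0.023 0.026 0.027]
scene z29-36 px [338. 126.] n 33 c 459.4 419.6 long 42 short 38 ang_long 43.5 z [0.029 0.03  0.034]
scene z29-36 px [324. 154.] n 78 c 547.4 259.2 long 177 short 26 ang_long -4.3 z [0.029 0.033 0.036]
scene z29-36 px [291. 150.] n 43 c 456.7 193.2 long 106 short 6 ang_long 86.1 z [0.029 0.033 0.036]
scene z29-36 px [298. 182.] n 73 c 572.4 108.4 long 171 short 40 ang_long 9.3 z [0.029 0.033 0.036]
scene z29-36 px [234. 175.] n 190 c 436.1 -38.3 long 101 short 35 ang_long -83.3 z [0.029 0.033 0.035]
scene z29-36 px [334. 181.] n 50 c 658.9 207.1 long 117 short 5 ang_long 86.4 z [0.029 0
[... 11610 characters left out ...]
093 0.099]
side top px [327. 209.] n 112 c 716.4 -276.6 long 81 short 77 ang_long 85.3 z [0.086 0.09  0.093]
side top px [337. 283.] n 5529 c 575.5 -488.7 long 264 short 226 ang_long 49.2 z [0.088 0.091 0.094]
side hi px [229. 117.] n 95 c 694.9 367.6 long 48 short 45 ang_long 59.0 z [0.103 0.118 0.124]
side hi px [335. 265.] n 149 c 583.3 -465.8 long 83 short 37 ang_long -58.2 z [0.102 0.113 0.124]
side red px [306. 171.] n 133 c 841.5 -10.6 long 100 short 39 ang_long 68.0 z [0.006 0.02  0.024]
side green px [162. 194.] n 187 c 302.5 181.9 long 169 short 33 ang_long 20.9 z [0.003 0.011 0.017]
side black px [265. 144.] n 97 c 808.3 216.0 long 159 short 29 ang_long -71.2 z [0.007 0.013 0.017]
```

View pics/wrist0.png

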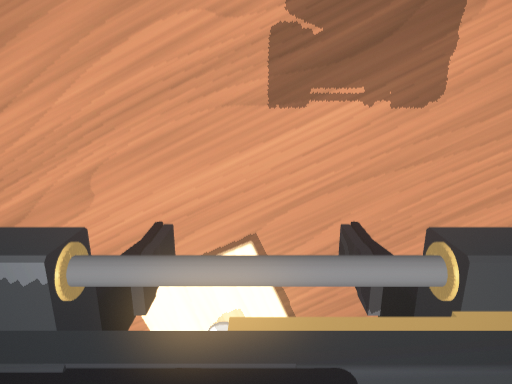

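```bash
cat > plan.py <<'E'
import sys,numpy as np
from rig import readout
from scipy.spatial.transform import Rotation as Ro
# args: x,y,z(mm),psi(deg) per waypoint
s=readout.read_state(); p=np.array(s['position']); R=np.array(s['tcp_rot'])
print('t',round(s['time_s'],2),'p',(p*1000).round(1),'psi',round(np.degrees(np.arctan2(R[1,0],R[0,0])),1),'F',s['force'].round(1),'open',round(s['opening']*87,1),'j',s['joint_positions'].round(0))
q,Rq=p,R
for a in sys.argv[1:]:
    x,y,z,psi=map(float,a.split(',')); c,n=np.cos(np.radians(psi)),np.sin(np.radians(psi))
    T=np.array([[c,n,0],[n,-c,0],[0,0,-1]]); t=np.array([x,y,z])/1000
    rv=np.degrees(Ro.from_matrix(R.T@T).as_rotvec())/90
    d=np.linalg.norm(t-q)*1000; an=np.degrees(Ro.from_matrix(Rq.T@T).magnitude())
    print(a,(R.T@(t-p)/.25).round(3).tolist()+rv.round(3).tolist(),'rows>=',round(max(d/50,an/8.59),1)); q,Rq=t,T
E
python3 plan.py 600,250,220,110 ; python3 plan.py 653.5,-33,150,89.6
```

```text
t 0.25 p [273.8 561.5 222.1] psi 154.0 F [-0.9  0.8  0.3] open 87.1 j [ 54.  30.  82.  -0.  68. -10.]
600,250,220,110 [-1.719, -0.548, 0.009, -0.001, 0.0, 0.489] rows>= 9.0
t 0.25 p [273.8 561.5 222.1] psi 154.0 F [-0.9  0.8  0.3] open 87.1 j [ 54.  30.  82.  -0.  68. -10.]
653.5,-33,150,89.6 [-2.408, -1.471, 0.289, -0.001, 0.0, 0.716] rows>= 14.2
```

>>> send_rows:
  moves:
    - [-0.95, -0.58, 0, 0, 0, 0.28]
    - [-0.95, -0.58, 0, 0, 0, 0.28]
    - [-0.95, -0.58, 0, 0, 0, 0.28]
    - [-0.95, -0.58, 0, 0, 0, 0.28]
    - [-0.95, -0.58, 0, 0, 0, 0.28]
    - [-0.95, -0.58, 0, 0, 0, 0.28]
  grip: 0.5

```text
time_s: 0.85
position: [0.4255, 0.3244, 0.2226]
tcp_rot: [[-0.625, 0.781, 0.001], [0.781, 0.625, -0.001], [-0.001, 0.0, -1.0]]
force: [0.1, -0.1, 0.9]
opening: 0.556
grasp_force: 0.0
```

```bash
python3 plan.py 653.5,-33,110,89.6
```

```text
t 0.85 p [425.5 324.4 222.6] psi 128.7 F [ 0.1 -0.1  0.9] open 48.4 j [ 25.  23.  95.  -0.  62. -13.]
653.5,-33,110,89.6 [-1.686, -0.181, 0.452, 0.0, 0.001, 0.434] rows>= 8.8
```

>>> send_rows:
  moves:
    - [-0.95, -0.1, 0.2, 0, 0, 0.26]
    - [-0.95, -0.1, 0.2, 0, 0, 0.26]
    - [-0.95, -0.1, 0.2, 0, 0, 0.26]
    - [-0.95, -0.1, 0.2, 0, 0, 0.26]
    - [-0.95, -0.1, 0.2, 0, 0, 0.26]
    - [-0.95, -0.1, 0.2, 0, 0, 0.26]

```text
time_s: 1.45
position: [0.5565, 0.1217, 0.1715]
tcp_rot: [[-0.26, 0.966, 0.002], [0.966, 0.26, -0.002], [-0.002, 0.001, -1.0]]
force: [-0.7, 0.4, -0.0]
opening: 0.5
grasp_force: 0.0
```

```bash
python3 plan.py 653.5,-33,80,89.6 653.5,-33,40,89.6 653.5,-33,16,89.6
```

```text
t 1.45 p [556.5 121.7 171.5] psi 105.0 F [-0.7  0.4 -0. ] open 43.5 j [  1.  30.  93.  -0.  57. -14.]
653.5,-33,80,89.6 [-0.698, 0.214, 0.367, 0.001, 0.001, 0.172] rows>= 4.1
653.5,-33,40,89.6 [-0.697, 0.213, 0.527, 0.001, 0.001, 0.172] rows>= 0.8
653.5,-33,16,89.6 [-0.697, 0.213, 0.623, 0.001, 0.001, 0.172] rows>= 0.5
```

>>> send_rows:
  moves:
    - [-0.697, 0.213, 0.367, 0, 0, 0.172]
    - [-0.697, 0.213, 0.367, 0, 0, 0.172]
    - [-0.697, 0.213, 0.367, 0, 0, 0.172]
    - [-0.697, 0.213, 0.367, 0, 0, 0.172]
    - [-0.697, 0.213, 0.367, 0, 0, 0.172]
    - [-0.697, 0.213, 0.367, 0, 0, 0.172]
    - [-0.697, 0.213, 0.367, 0, 0, 0.172]

```text
time_s: 2.15
position: [0.6499, -0.0259, 0.0811]
tcp_rot: [[0.001, 1.0, -0.001], [1.0, -0.001, 0.001], [0.001, -0.001, -1.0]]
force: [0.4, -0.2, 0.2]
opening: 0.501
grasp_force: 0.0
```

```bash
python3 plan.py 653.5,-33,45,89.6 653.5,-33,16,89.6
python3 - <<'E'
from m import *
p,d,P,c=cap('side')
z=P[...,2];x=P[...,0];y=P[...,1]
W=(x>.38)&(x<.72)&(y>-.15)&(y<.06)
rects(W&(z>.0285)&(z<.037),P,25,'b');rects(W&(z>.0225)&(z<.0285),P,25,'t')
E
```

```text
t 2.15 p [649.9 -25.9  81.1] psi 90.0 F [ 0.4 -0.2  0.2] open 43.6 j [-12.  42.  84.   0.  54. -12.]
653.5,-33,45,89.6 [-0.029, 0.014, 0.144, -0.001, -0.0, 0.004] rows>= 0.7
653.5,-33,16,89.6 [-0.029, 0.015, 0.26, -0.001, -0.0, 0.004] rows>= 0.6
b px [271. 188.] n 134 c 651.9 -34.1 long 101 short 31 ang_long -89.6 z [0.029 0.033 0.036]
b px [257. 191.] n 142 c 599.0 -23.2 long 101 short 32 ang_long -84.5 z [0.029 0.033 0.036]
b px [246. 198.] n 151 c 543.2 -29.8 long 101 short 30 ang_long -87.1 z [0.029 0.033 0.035]
b px [220. 211.] n 158 c 432.3 -37.1 long 100 short 30 ang_long -83.3 z [0.03  0.033 0.036]
t px [242. 213.] n 105 c 490.8 -54.4 long 153 short 27 ang_long -88.3 z [0.024 0.026 0.028]
```

>>> send_rows:
  moves:
    - [-0.029, 0.012, 0.1, 0, 0, 0.004]
    - [-0.029, 0.012, 0.18, 0, 0, 0.004]
    - [-0.029, 0.012, 0.24, 0, 0, 0.004]
    - [-0.029, 0.012, 0.26, 0, 0, 0.004]
    - [-0.029, 0.012, 0.26, 0, 0, 0.004]
    - [-0.029, 0.012, 0.26, 0, 0, 0.004]

```text
time_s: 2.8
position: [0.6544, -0.0342, 0.0167]
tcp_rot: [[0.007, 1.0, 0.001], [1.0, -0.007, -0.0], [-0.0, 0.001, -1.0]]
force: [-1.1, -0.1, 0.7]
opening: 0.499
grasp_force: 0.0
```

>>> send_rows:
  moves:
    - [0, 0, 0, 0, 0, 0]
    - [0, 0, 0, 0, 0, 0]
    - [0, 0, 0, 0, 0, 0]
    - [0, 0, 0, 0, 0, 0]
    - [0, 0, -0.1, 0, 0, 0]
    - [0, 0, -0.25, 0, 0, 0]
    - [0, 0, -0.4, 0, 0, 0]
    - [0, 0, -0.4, 0, 0, 0]
    - [0, 0, -0.4, 0, 0, 0]
  grip: 0.2

```text
time_s: 3.7
position: [0.6541, -0.0347, 0.1168]
tcp_rot: [[0.008, 1.0, 0.002], [1.0, -0.008, -0.0], [-0.0, 0.002, -1.0]]
force: [-0.1, 0.1, -0.4]
opening: 0.341
grasp_force: 29.7
```

```bash
python3 plan.py 610,187,115,86 610,187,40,86 610,187,10,86
```

```text
t 3.7 p [654.1 -34.7 116.8] psi 89.6 F [-0.1  0.1 -0.4] open 29.6 j [-13.  40.  83.  -0.  58. -12.]
610,187,115,86 [0.885, -0.183, 0.006, 0.001, 0.0, 0.04] rows>= 4.5
610,187,40,86 [0.886, -0.184, 0.306, 0.001, 0.0, 0.04] rows>= 1.5
610,187,10,86 [0.886, -0.184, 0.426, 0.001, 0.0, 0.04] rows>= 0.6
```

>>> send_rows:
  moves:
    - [0.885, -0.184, 0.006, 0, 0, 0.04]
    - [0.885, -0.184, 0.006, 0, 0, 0.04]
    - [0.885, -0.184, 0.006, 0, 0, 0.04]
    - [0.885, -0.184, 0.006, 0, 0, 0.04]
    - [0.885, -0.184, 0.006, 0, 0, 0.04]
    - [0.885, -0.184, 0.006, 0, 0, 0.04]
    - [0.885, -0.184, 0.15, 0, 0, 0.04]
    - [0.885, -0.184, 0.28, 0, 0, 0.04]
    - [0.885, -0.184, 0.38, 0, 0, 0.04]
    - [0.885, -0.184, 0.422, 0, 0, 0.04]
    - [0.885, -0.184, 0.422, 0, 0, 0.04]
    - [0.885, -0.184, 0.422, 0, 0, 0.04]

```text
time_s: 4.9
position: [0.6093, 0.186, 0.0096]
tcp_rot: [[0.071, 0.997, -0.001], [0.997, -0.071, -0.0], [-0.001, -0.001, -1.0]]
force: [1.0, -0.8, -0.7]
opening: 0.34
grasp_force: 29.8
```

>>> send_rows:
  moves:
    - [0, 0, 0, 0, 0, 0]
    - [0, 0, 0, 0, 0, 0]
    - [0, 0, 0, 0, 0, 0]
    - [0, 0, -0.1, 0, 0, 0]
    - [0, 0, -0.25, 0, 0, 0]
    - [0, 0, -0.4, 0, 0, 0]
    - [0, 0, -0.42, 0, 0, 0]
    - [0, 0, -0.42, 0, 0, 0]
  grip: 0.5

```text
time_s: 5.7
position: [0.6105, 0.1872, 0.1171]
tcp_rot: [[0.07, 0.998, 0.004], [0.998, -0.07, 0.0], [0.001, 0.004, -1.0]]
force: [-0.3, -0.2, -0.4]
opening: 0.5
grasp_force: 0.0
```

```bash
python3 plan.py 599.5,-24.5,110,95 599.5,-24.5,60,95 599.5,-24.5,16,95
python3 - <<'E'
from m import *
p,d,P,c=cap('side')
z=P[...,2];x=P[...,0];y=P[...,1]
W=(x>.38)&(x<.72)&(y>-.15)&(y<.06)
rects(W&(z>.0285)&(z<.037),P,25,'b');rects(W&(z>.0225)&(z<.0285),P,25,'t')
E
```

```text
t 5.7 p [610.5 187.2 117.1] psi 86.0 F [-0.3 -0.2 -0.4] open 43.5 j [ 7. 38. 85. -0. 56. 11.]
599.5,-24.5,110,95 [-0.848, 0.016, 0.028, 0.002, -0.0, -0.1] rows>= 4.2
599.5,-24.5,60,95 [-0.848, 0.015, 0.228, 0.002, -0.0, -0.1] rows>= 1.0
599.5,-24.5,16,95 [-0.848, 0.014, 0.404, 0.002, -0.0, -0.1] rows>= 0.9
b px [258. 191.] n 147 c 598.7 -24.9 long 103 short 31 ang_long -87.2 z [0.03  0.032 0.036]
b px [246. 198.] n 149 c 543.2 -30.8 long 103 short 30 ang_long -87.5 z [0.03  0.033 0.036]
b px [220. 211.] n 162 c 433.6 -37.9 long 102 short 30 ang_long -83.9 z [0.029 0.032 0.035]
t px [233. 200.] n 32 c 499.8 -13.3 long 104 short 5 ang_long -85.9 z [0.023 0.026 0.028]
t px [243. 216.] n 99 c 491.4 -85.6 long 94 short 27 ang_long -86.7 z [0.023 0.026 0.028]
```

>>> send_rows:
  moves:
    - [-0.848, 0.014, 0.028, 0, 0, -0.095]
    - [-0.848, 0.014, 0.028, 0, 0, -0.095]
    - [-0.848, 0.014, 0.028, 0, 0, -0.095]
    - [-0.848, 0.014, 0.028, 0, 0, -0.095]
    - [-0.848, 0.014, 0.028, 0, 0, -0.095]
    - [-0.848, 0.014, 0.028, 0, 0, -0.095]
    - [-0.848, 0.014, 0.15, 0, 0, -0.095]
    - [-0.848, 0.014, 0.28, 0, 0, -0.095]
    - [-0.848, 0.014, 0.37, 0, 0, -0.095]
    - [-0.848, 0.014, 0.404, 0, 0, -0.095]
    - [-0.848, 0.014, 0.404, 0, 0, -0.095]
    - [-0.848, 0.014, 0.404, 0, 0, -0.095]

```text
time_s: 6.95
position: [0.598, -0.023, 0.0142]
tcp_rot: [[-0.08, 0.997, -0.0], [0.997, 0.08, 0.0], [0.0, -0.0, -1.0]]
force: [0.7, -0.6, -0.4]
opening: 0.497
grasp_force: 0.0
```

>>> send_rows:
  moves:
    - [0, 0, 0, 0, 0, 0]
    - [0, 0, 0, 0, 0, 0]
    - [0, 0, 0, 0, 0, 0]
    - [0, 0, 0, 0, 0, 0]
    - [0, 0, -0.1, 0, 0, 0]
    - [0, 0, -0.25, 0, 0, 0]
    - [0, 0, -0.4, 0, 0, 0]
    - [0, 0, -0.4, 0, 0, 0]
    - [0, 0, -0.4, 0, 0, 0]
  grip: 0.2

```text
time_s: 7.85
position: [0.5984, -0.0249, 0.1152]
tcp_rot: [[-0.078, 0.997, 0.002], [0.997, 0.078, -0.001], [-0.001, 0.002, -1.0]]
force: [-0.8, 0.2, -0.0]
opening: 0.344
grasp_force: 30.0
```

```bash
python3 plan.py 554,191,115,86  554,191,11,86
```

```text
t 7.85 p [598.4 -24.9 115.2] psi 94.5 F [-0.8  0.2 -0. ] open 30.0 j [-13.  36.  91.  -0.  52. -18.]
554,191,115,86 [0.875, -0.109, 0.0, 0.001, 0.0, 0.094] rows>= 4.4
554,191,11,86 [0.875, -0.11, 0.416, 0.001, 0.0, 0.094] rows>= 2.1
```

>>> send_rows:
  moves:
    - [0.875, -0.11, 0, 0, 0, 0.094]
    - [0.875, -0.11, 0, 0, 0, 0.094]
    - [0.875, -0.11, 0, 0, 0, 0.094]
    - [0.875, -0.11, 0, 0, 0, 0.094]
    - [0.875, -0.11, 0, 0, 0, 0.094]
    - [0.875, -0.11, 0, 0, 0, 0.094]
    - [0.875, -0.11, 0.15, 0, 0, 0.094]
    - [0.875, -0.11, 0.28, 0, 0, 0.094]
    - [0.875, -0.11, 0.38, 0, 0, 0.094]
    - [0.875, -0.11, 0.42, 0, 0, 0.094]
    - [0.875, -0.11, 0.42, 0, 0, 0.094]
    - [0.875, -0.11, 0.42, 0, 0, 0.094]

```text
time_s: 9.05
position: [0.5535, 0.1902, 0.0088]
tcp_rot: [[0.07, 0.998, -0.001], [0.998, -0.07, -0.0], [-0.0, -0.001, -1.0]]
force: [-0.8, -0.0, 0.3]
opening: 0.342
grasp_force: 30.0
```

>>> send_rows:
  moves:
    - [0, 0, 0, 0, 0, 0]
    - [0, 0, 0, 0, 0, 0]
    - [0, 0, 0, 0, 0, 0]
    - [0, 0, -0.1, 0, 0, 0]
    - [0, 0, -0.25, 0, 0, 0]
    - [0, 0, -0.4, 0, 0, 0]
    - [0, 0, -0.42, 0, 0, 0]
    - [0, 0, -0.42, 0, 0, 0]
  grip: 0.48

```text
time_s: 9.85
position: [0.5544, 0.1915, 0.116]
tcp_rot: [[0.069, 0.998, 0.004], [0.998, -0.069, 0.001], [0.001, 0.004, -1.0]]
force: [-0.8, -0.2, -0.4]
opening: 0.481
grasp_force: 0.0
```

```bash
python3 plan.py 543.5,-30.8,110,93.3 543.5,-30.8,16,93.3
cat > look.py <<'E'
from m import *
import sys
p,d,P,c=cap(sys.argv[1],sys.argv[2] if len(sys.argv)>2 else None)
z=P[...,2];x=P[...,0];y=P[...,1]
W=(x>.38)&(x<.72)&(y>-.15)&(y<.06)
rects(W&(z>.0285)&(z<.037),P,25,'b');rects(W&(z>.0225)&(z<.0285),P,25,'t')
W=(x>.46)&(x<.65)&(y<.26)&(y>.125)
rects(W&(z>.02)&(z<.032),P,25,'can');rects(W&(z>.032)&(z<.055),P,25,'can2')
E
python3 look.py side; python3 look.py scene sc2
```

```text
t 9.85 p [554.4 191.5 116. ] psi 86.1 F [-0.8 -0.2 -0.4] open 41.8 j [ 8. 35. 93. -0. 51. 12.]
543.5,-30.8,110,93.3 [-0.89, 0.018, 0.023, 0.002, -0.0, -0.08] rows>= 4.5
543.5,-30.8,16,93.3 [-0.89, 0.016, 0.399, 0.002, -0.0, -0.08] rows>= 1.9
b px [246. 198.] n 152 c 543.2 -30.6 long 104 short 31 ang_long -86.1 z [0.03  0.032 0.036]
b px [226. 218.] n 183 c 434.0 -80.9 long 102 short 32 ang_long -84.2 z [0.03  0.033 0.035]
t px [243. 215.] n 90 c 490.8 -89.7 long 88 short 28 ang_long -88.0 z [0.023 0.026 0.028]
can px [232. 161.] n 96 c 609.2 197.4 long 89 short 31 ang_long 87.8 z [0.022 0.026 0.03 ]
can px [220. 165.] n 98 c 553.3 198.3 long 88 short 32 ang_long 84.7 z [0.022 0.027 0.03 ]
b px [224. 181.] n 200 c 435.2 -79.5 long 101 short 33 ang_long -83.8 z [0.03  0.032 0.036]
b px [255. 194.] n 214 c 545.7 -32.0 long 102 short 31 ang_long -84.8 z [0.03  0.033 0.036]
t px [252. 184.] n 45 c 499.3 -10.3 long 100 short 9 ang_long -87.2 z [0.023 0.026 0.028]
t px [232. 193.] n 127 c 491.4 -69.3 long 122 short 29 ang_long -85.8 z [0.023 0.026 0.028]
can px [308. 167.] n 190 c 554.5 189.4 long 103 short 34 ang_long 87.8 z [0.021 0.025 0.028]
can px [318. 177.] n 198 c 611.3 186.2 long 103 short 31 ang_long 86.1 z [0.022 0.026 0.029]
```

>>> send_rows:
  moves:
    - [-0.89, 0.016, 0.02, 0, 0, -0.085]
    - [-0.89, 0.016, 0.02, 0, 0, -0.085]
    - [-0.89, 0.016, 0.02, 0, 0, -0.085]
    - [-0.89, 0.016, 0.02, 0, 0, -0.085]
    - [-0.89, 0.016, 0.02, 0, 0, -0.085]
    - [-0.89, 0.016, 0.02, 0, 0, -0.085]
    - [-0.89, 0.016, 0.15, 0, 0, -0.085]
    - [-0.89, 0.016, 0.28, 0, 0, -0.085]
    - [-0.89, 0.016, 0.37, 0, 0, -0.085]
    - [-0.89, 0.016, 0.397, 0, 0, -0.085]
    - [-0.89, 0.016, 0.397, 0, 0, -0.085]
    - [-0.89, 0.016, 0.397, 0, 0, -0.085]

```text
time_s: 11.15
position: [0.5419, -0.0301, 0.0148]
tcp_rot: [[-0.065, 0.998, -0.001], [0.998, 0.065, 0.0], [0.0, -0.001, -1.0]]
force: [-0.2, -1.0, -0.6]
opening: 0.479
grasp_force: 0.0
```

>>> send_rows:
  moves:
    - [0, 0, 0, 0, 0, 0]
    - [0, 0, 0, 0, 0, 0]
    - [0, 0, 0, 0, 0, 0]
    - [0, 0, 0, 0, 0, 0]
    - [0, 0, -0.1, 0, 0, 0]
    - [0, 0, -0.25, 0, 0, 0]
    - [0, 0, -0.4, 0, 0, 0]
    - [0, 0, -0.4, 0, 0, 0]
    - [0, 0, -0.4, 0, 0, 0]
  grip: 0.2

```text
time_s: 12.05
position: [0.5424, -0.0312, 0.1159]
tcp_rot: [[-0.065, 0.998, 0.002], [0.998, 0.065, -0.001], [-0.001, 0.002, -1.0]]
force: [0.4, -0.6, -1.2]
opening: 0.343
grasp_force: 30.0
```

```bash
python3 plan.py 498,195,115,86  498,195,11,86
```

```text
t 12.05 p [542.4 -31.2 115.9] psi 93.7 F [ 0.4 -0.6 -1.2] open 29.8 j [-15.  33.  99.  -0.  48. -19.]
498,195,115,86 [0.914, -0.119, 0.003, 0.001, 0.0, 0.086] rows>= 4.6
498,195,11,86 [0.914, -0.119, 0.419, 0.001, 0.0, 0.086] rows>= 2.1
```

>>> send_rows:
  moves:
    - [0.914, -0.119, 0, 0, 0, 0.086]
    - [0.914, -0.119, 0, 0, 0, 0.086]
    - [0.914, -0.119, 0, 0, 0, 0.086]
    - [0.914, -0.119, 0, 0, 0, 0.086]
    - [0.914, -0.119, 0, 0, 0, 0.086]
    - [0.914, -0.119, 0, 0, 0, 0.086]
    - [0.914, -0.119, 0.15, 0, 0, 0.086]
    - [0.914, -0.119, 0.28, 0, 0, 0.086]
    - [0.914, -0.119, 0.38, 0, 0, 0.086]
    - [0.914, -0.119, 0.42, 0, 0, 0.086]
    - [0.914, -0.119, 0.42, 0, 0, 0.086]
    - [0.914, -0.119, 0.42, 0, 0, 0.086]

```text
time_s: 13.25
position: [0.4975, 0.1943, 0.0095]
tcp_rot: [[0.071, 0.997, -0.001], [0.997, -0.071, -0.0], [-0.0, -0.001, -1.0]]
force: [0.8, -0.0, -0.4]
opening: 0.339
grasp_force: 30.0
```

>>> send_rows:
  moves:
    - [0, 0, 0, 0, 0, 0]
    - [0, 0, 0, 0, 0, 0]
    - [0, 0, 0, 0, 0, 0]
    - [0, 0, -0.1, 0, 0, 0]
    - [0, 0, -0.25, 0, 0, 0]
    - [0, 0, -0.4, 0, 0, 0]
    - [0, 0, -0.42, 0, 0, 0]
    - [0, 0, -0.42, 0, 0, 0]
  grip: 0.48

```text
time_s: 14.05
position: [0.4985, 0.1953, 0.1165]
tcp_rot: [[0.07, 0.998, 0.004], [0.998, -0.07, 0.001], [0.001, 0.004, -1.0]]
force: [-1.5, 0.4, -1.2]
opening: 0.48
grasp_force: 0.0
```

```bash
python3 look.py side; python3 look.py scene sc3;  python3 plan.py 434.5,-80,110,96 434.5,-80,16,96
```

```text
b px [226. 218.] n 178 c 434.0 -79.8 long 103 short 32 ang_long -83.5 z [0.029 0.033 0.036]
t px [239. 211.] n 150 c 489.0 -46.1 long 172 short 31 ang_long -87.2 z [0.023 0.026 0.028]
can px [232. 161.] n 95 c 609.7 196.9 long 93 short 32 ang_long -89.8 z [0.022 0.025 0.029]
can px [220. 165.] n 99 c 553.5 199.0 long 85 short 30 ang_long 85.1 z [0.022 0.026 0.029]
can px [207. 169.] n 100 c 498.0 200.6 long 87 short 31 ang_long 86.6 z [0.022 0.026 0.029]
b px [224. 181.] n 203 c 435.0 -80.2 long 105 short 33 ang_long -82.1 z [0.03  0.033 0.036]
t px [236. 191.] n 186 c 489.2 -50.9 long 162 short 32 ang_long -86.2 z [0.023 0.026 0.028]
can px [299. 158.] n 181 c 499.0 194.3 long 103 short 33 ang_long 84.6 z [0.021 0.025 0.029]
can px [309. 167.] n 186 c 555.0 191.3 long 103 short 32 ang_long 87.1 z [0.022 0.025 0.029]
can px [319. 177.] n 194 c 610.1 186.3 long 101 short 33 ang_long 85.3 z [0.022 0.025 0.029]
t 14.15 p [496.8 194.9 114.3] psi 86.0 F [-0.4 -0.5 -0.2] open 41.8 j [  9.  32. 101.  -0.  47.  13.]
434.5,-80,110,96 [-1.115, -0.171, 0.018, -0.001, 0.0, -0.111] rows>= 5.6
434.5,-80,16,96 [-1.114, -0.17, 0.394, -0.001, 0.0, -0.111] rows>= 1.9
```

>>> send_rows:
  moves:
    - [-0.9, -0.17, 0, 0, 0, 0]
    - [-0.9, -0.17, 0, 0, 0, 0]
    - [-0.9, -0.17, 0, 0, 0, 0]
    - [-0.9, -0.17, 0, 0, 0, 0]
    - [-0.9, -0.17, 0, 0, 0, 0]

```text
time_s: 14.65
position: [0.4372, -0.0285, 0.1135]
tcp_rot: [[0.073, 0.997, -0.004], [0.997, -0.073, 0.001], [0.001, -0.004, -1.0]]
force: [-0.1, 0.5, 0.5]
opening: 0.479
grasp_force: 0.0
```

>>> send_rows:
  moves:
    - [-0.215, 0, 0.02, 0, 0, -0.111]
    - [-0.215, 0, 0.02, 0, 0, -0.111]
    - [-0.215, 0, 0.02, 0, 0, -0.111]
    - [-0.215, 0, 0.15, 0, 0, -0.111]
    - [-0.215, 0, 0.28, 0, 0, -0.111]
    - [-0.215, 0, 0.37, 0, 0, -0.111]
    - [-0.215, 0, 0.395, 0, 0, -0.111]
    - [-0.215, 0, 0.395, 0, 0, -0.111]
    - [-0.215, 0, 0.395, 0, 0, -0.111]

```text
time_s: 15.55
position: [0.4357, -0.0795, 0.0166]
tcp_rot: [[-0.104, 0.995, 0.0], [0.995, 0.104, 0.0], [0.0, 0.0, -1.0]]
force: [-0.1, -0.4, 0.1]
opening: 0.482
grasp_force: 0.0
```

>>> send_rows:
  moves:
    - [0, 0, 0, 0, 0, 0]
    - [0, 0, 0, 0, 0, 0]
    - [0, 0, 0, 0, 0, 0]
    - [0, 0, 0, 0, 0, 0]
    - [0, 0, -0.1, 0, 0, 0]
    - [0, 0, -0.25, 0, 0, 0]
    - [0, 0, -0.4, 0, 0, 0]
    - [0, 0, -0.4, 0, 0, 0]
    - [0, 0, -0.4, 0, 0, 0]
  grip: 0.2

```text
time_s: 16.45
position: [0.436, -0.0802, 0.1172]
tcp_rot: [[-0.104, 0.995, 0.002], [0.995, 0.104, -0.001], [-0.001, 0.002, -1.0]]
force: [0.3, 0.7, -0.9]
opening: 0.341
grasp_force: 30.0
```

```bash
python3 plan.py 500,80,120,140 554,191,130,176  554,191,34,176
```

```text
t 16.45 p [436.  -80.2 117.2] psi 95.9 F [ 0.3  0.7 -0.9] open 29.7 j [-25.  27. 113.  -0.  39. -31.]
500,80,120,140 [0.611, 0.321, -0.011, 0.001, 0.001, -0.49] rows>= 5.1
554,191,130,176 [1.03, 0.582, -0.051, 0.001, 0.002, -0.89] rows>= 4.2
554,191,34,176 [1.031, 0.581, 0.333, 0.001, 0.002, -0.89] rows>= 1.9
```

>>> send_rows:
  moves:
    - [0.611, 0.321, -0.03, 0, 0, -0.49]
    - [0.611, 0.321, -0.03, 0, 0, -0.49]
    - [0.611, 0.321, -0.03, 0, 0, -0.49]
    - [0.611, 0.321, -0.03, 0, 0, -0.49]
    - [0.611, 0.321, -0.03, 0, 0, -0.49]
    - [0.611, 0.321, -0.03, 0, 0, -0.49]
    - [0.611, 0.321, -0.03, 0, 0, -0.49]
    - [0.611, 0.321, -0.03, 0, 0, -0.49]

```text
time_s: 17.25
position: [0.4988, 0.0797, 0.123]
tcp_rot: [[-0.765, 0.645, -0.002], [0.645, 0.765, 0.0], [0.002, -0.001, -1.0]]
force: [0.7, 0.4, -0.6]
opening: 0.341
grasp_force: 30.0
```

```bash
python3 plan.py 554,191,125,176  554,191,32,176
```

```text
t 17.25 p [498.8  79.7 123. ] psi 139.9 F [ 0.7  0.4 -0.6] open 29.6 j [ -4.  30. 104.  -0.  46. -53.]
554,191,125,176 [0.118, 0.483, -0.008, -0.0, -0.001, -0.402] rows>= 4.2
554,191,32,176 [0.118, 0.483, 0.364, -0.0, -0.001, -0.402] rows>= 1.9
```

>>> send_rows:
  moves:
    - [0.118, 0.483, 0, 0, 0, -0.402]
    - [0.118, 0.483, 0, 0, 0, -0.402]
    - [0.118, 0.483, 0, 0, 0, -0.402]
    - [0.118, 0.483, 0, 0, 0, -0.402]
    - [0.118, 0.483, 0, 0, 0, -0.402]
    - [0.118, 0.483, 0, 0, 0, -0.402]
    - [0.118, 0.483, 0.12, 0, 0, -0.402]
    - [0.118, 0.483, 0.24, 0, 0, -0.402]
    - [0.118, 0.483, 0.33, 0, 0, -0.402]
    - [0.118, 0.483, 0.362, 0, 0, -0.402]
    - [0.118, 0.483, 0.362, 0, 0, -0.402]
    - [0.118, 0.483, 0.362, 0, 0, -0.402]

```text
time_s: 18.45
position: [0.5553, 0.1915, 0.034]
tcp_rot: [[-0.998, 0.067, 0.001], [0.067, 0.998, 0.0], [-0.001, 0.0, -1.0]]
force: [0.7, 0.4, -0.0]
opening: 0.337
grasp_force: 30.0
```

>>> send_rows:
  moves:
    - [0, 0, 0, 0, 0, 0]
    - [0, 0, 0, 0, 0, 0]
    - [0, 0, 0, 0, 0, 0]
    - [0, 0, -0.1, 0, 0, 0]
    - [0, 0, -0.25, 0, 0, 0]
    - [0, 0, -0.4, 0, 0, 0]
    - [0, 0, -0.42, 0, 0, 0]
    - [0, 0, -0.42, 0, 0, 0]
  grip: 0.48

```text
time_s: 19.25
position: [0.5555, 0.192, 0.1402]
tcp_rot: [[-0.998, 0.066, 0.004], [0.066, 0.998, 0.001], [-0.004, 0.001, -1.0]]
force: [-0.5, 0.1, 0.1]
opening: 0.479
grasp_force: 0.0
```

```bash
python3 look.py side; python3 look.py scene sc4;  python3 plan.py 492.5,-79,115,93.5 492.5,-79,17,93.5
```

```text
t px [239. 211.] n 147 c 489.0 -45.9 long 175 short 29 ang_long -86.5 z [0.023 0.026 0.028]
can px [233. 162.] n 70 c 610.1 197.9 long 89 short 50 ang_long 70.0 z [0.022 0.026 0.03 ]
can px [207. 169.] n 96 c 508.1 200.0 long 85 short 50 ang_long 85.4 z [0.022 0.026 0.03 ]
can px [223. 169.] n 34 c 551.8 167.7 long 30 short 23 ang_long -6.8 z [0.023 0.026 0.031]
can2 px [220. 163.] n 164 c 552.4 190.5 long 102 short 34 ang_long -4.7 z [0.034 0.045 0.049]
t px [245. 182.] n 38 c 477.5 -25.2 long 93 short 7 ang_long -87.1 z [0.023 0.026 0.028]
t px [233. 194.] n 134 c 491.3 -67.0 long 128 short 31 ang_long -86.0 z [0.023 0.026 0.028]
can px [300. 163.] n 217 c 513.9 179.4 long 125 short 89 ang_long -40.4 z [0.021 0.025 0.03 ]
can px [317. 162.] n 36 c 556.5 231.2 long 30 short 24 ang_long 7.8 z [0.021 0.025 0.028]
can px [318. 177.] n 192 c 610.4 185.4 long 105 short 32 ang_long 87.5 z [0.022 0.026 0.029]
can2 px [309. 164.] n 227 c 554.1 190.1 long 103 short 32 ang_long -3.9 z [0.034 0.045 0.049]
t 19.35 p [553.6 191.7 137.6] psi 176.2 F [ 0.2 -0.8  0.1] open 41.9 j [  8.  33.  92.  -0.  54. -78.]
492.5,-79,115,93.5 [0.173, -1.096, 0.091, -0.001, -0.001, 0.919] rows>= 9.6
492.5,-79,17,93.5 [0.172, -1.096, 0.483, -0.001, -0.001, 0.919] rows>= 2.0
```

>>> send_rows:
  moves:
    - [0.1, -0.7, 0, 0, 0, 0.6]
    - [0.1, -0.7, 0, 0, 0, 0.6]
    - [0.1, -0.7, 0, 0, 0, 0.6]
    - [0.1, -0.7, 0, 0, 0, 0.6]
    - [0.1, -0.7, 0, 0, 0, 0.6]
    - [0.1, -0.7, 0, 0, 0, 0.6]
    - [0.1, -0.7, 0, 0, 0, 0.6]
    - [0.1, -0.7, 0, 0, 0, 0.6]
    - [0.1, -0.7, 0, 0, 0, 0.6]
  grip: 0.55

```text
time_s: 20.25
position: [0.5172, 0.0189, 0.1371]
tcp_rot: [[-0.534, 0.845, -0.003], [0.845, 0.534, 0.0], [0.002, -0.002, -1.0]]
force: [0.2, -0.0, 0.1]
opening: 0.551
grasp_force: 0.0
```

```bash
python3 plan.py 491.6,-80,80,93.5 491.6,-80,15.5,93.5
```

```text
t 20.25 p [517.2  18.9 137.1] psi 122.3 F [ 0.2 -0.   0.1] open 47.9 j [-10.  29. 102.  -0.  49. -43.]
491.6,-80,80,93.5 [-0.28, -0.297, 0.229, -0.002, -0.001, 0.32] rows>= 3.4
491.6,-80,15.5,93.5 [-0.281, -0.297, 0.487, -0.002, -0.001, 0.32] rows>= 1.3
```

>>> send_rows:
  moves:
    - [-0.281, -0.297, 0.229, 0, 0, 0.32]
    - [-0.281, -0.297, 0.229, 0, 0, 0.32]
    - [-0.281, -0.297, 0.229, 0, 0, 0.32]
    - [-0.281, -0.297, 0.229, 0, 0, 0.32]
    - [-0.281, -0.297, 0.229, 0, 0, 0.32]
    - [-0.281, -0.297, 0.35, 0, 0, 0.32]
    - [-0.281, -0.297, 0.44, 0, 0, 0.32]
    - [-0.281, -0.297, 0.485, 0, 0, 0.32]
    - [-0.281, -0.297, 0.485, 0, 0, 0.32]
    - [-0.281, -0.297, 0.485, 0, 0, 0.32]

```text
time_s: 21.25
position: [0.4931, -0.08, 0.0173]
tcp_rot: [[-0.061, 0.998, 0.0], [0.998, 0.061, -0.0], [-0.0, 0.0, -1.0]]
force: [-0.5, -0.3, -0.2]
opening: 0.55
grasp_force: 0.0
```

>>> send_rows:
  moves:
    - [0, 0, 0, 0, 0, 0]
    - [0, 0, 0, 0, 0, 0]
    - [0, 0, 0, 0, 0, 0]
    - [0, 0, 0, 0, 0, 0]
    - [0, 0, 0, 0, 0, 0]
    - [0, 0, -0.1, 0, 0, 0]
    - [0, 0, -0.25, 0, 0, 0]
    - [0, 0, -0.45, 0, 0, 0]
    - [0, 0, -0.5, 0, 0, 0]
    - [0, 0, -0.5, 0, 0, 0]
    - [0, 0, -0.5, 0, 0, 0]
  grip: 0.2

```text
time_s: 22.35
position: [0.4921, -0.08, 0.1416]
tcp_rot: [[-0.06, 0.998, -0.001], [0.998, 0.06, 0.0], [0.0, -0.001, -1.0]]
force: [0.1, -1.0, -2.3]
opening: 0.314
grasp_force: 30.0
```

```bash
python3 plan.py 395.4,-379.7,140,49.3 395.4,-379.7,90,49.3 395.4,-379.7,30,49.3
python3 - <<'E'
from h import *
p,d,P,c=cap('scene','sc5'); x,y,z=P[...,0],P[...,1],P[...,2]
for n in ['scene','side']:
    p,d,P,c=cap(n); x,y,z=P[...,0],P[...,1],P[...,2]
    a=np.array([-.758,.652]);o=np.array([.5698,-.4836]); D=(x-o[0])*a[0]+(y-o[1])*a[1]; L=(x-o[0])*(.652)+(y-o[1])*.758
    for nm,l,h in [('panel',.074,.079),('handle',.03,.068),('floor',.019,.026)]:
        m=(abs(L)<.05)&(D>.11)&(D<.36)&(z>l)&(z<h)
        if nm=='handle': m&=(D>.285)
        print(n,nm,m.sum(),np.percentile(D[m]*1000,[2,50,98]).round(1),np.percentile(z[m]*1000,[2,50,98]).round(1))
    m=(D>.11)&(D<.25)&(z>.06)&(z<.075)&(abs(L)<.15); print('sides',np.percentile(L[m]*1000,[1,10,90,99]).round(0))
    m=(D<.10)&(D>-.13)&(z>.095)&(z<.2)&(abs(L)<.14); print('jar D,L',np.percentile(D[m]*1000,[1,99]),np.percentile(L[m]*1000,[1,99]))
E
```

```text
t 22.35 p [492.1 -80.  141.6] psi 93.4 F [ 0.1 -1.  -2.3] open 27.3 j [-22.  28. 105.  -0.  48. -26.]
395.4,-379.7,140,49.3 [-1.173, -0.458, 0.006, -0.001, -0.0, 0.49] rows>= 6.3
395.4,-379.7,90,49.3 [-1.174, -0.458, 0.206, -0.001, -0.0, 0.49] rows>= 1.0
395.4,-379.7,30,49.3 [-1.174, -0.457, 0.446, -0.001, -0.0, 0.49] rows>= 1.2
scene panel 85 [260.4 268.2 277.5] [74.2 77.6 78.9]
scene handle 108 [302.9 309.3 315.9] [49.3 57.3 62. ]
scene floor 813 [153.6 203.9 257.6] [19.9 23.1 25.7]
sides [-115. -112.  115.  117.]
jar D,L [-60.27959454  39.02663318] [-60.94433678  88.74718016]
side panel 100 [262.8 269.8 277. ] [74.7 77.4 78.9]
side handle 122 [288.6 310.8 317.4] [51.3 56.6 60.7]
side floor 1313 [113.3 182.4 253.8] [19.7 22.8 25.6]
sides [-115. -114.  113.  116.]
jar D,L [-57.91951983  35.42544524] [-8.64314026 77.33493034]
```

>>> send_rows:
  moves:
    - [-0.85, -0.3, 0, 0, 0, 0.36]
    - [-0.85, -0.3, 0, 0, 0, 0.36]
    - [-0.85, -0.3, 0, 0, 0, 0.36]
    - [-0.85, -0.3, 0, 0, 0, 0.36]
    - [-0.85, -0.3, 0, 0, 0, 0.36]
    - [-0.85, -0.3, 0, 0, 0, 0.36]
    - [-0.85, -0.3, 0, 0, 0, 0.36]

```text
time_s: 23.2
position: [0.4296, -0.2963, 0.1406]
tcp_rot: [[0.486, 0.874, -0.002], [0.874, -0.486, 0.003], [0.002, -0.003, -1.0]]
force: [-1.9, 0.3, -0.5]
opening: 0.319
grasp_force: 30.0
```

```bash
python3 plan.py 395.4,-379.7,130,49.3 395.4,-379.7,30,49.3
```

```text
t 23.2 p [ 429.6 -296.3  140.6] psi 60.9 F [-1.9  0.3 -0.5] open 27.7 j [-47.  29. 101.   0.  50. -18.]
395.4,-379.7,130,49.3 [-0.358, 0.043, 0.042, -0.002, -0.001, 0.129] rows>= 1.8
395.4,-379.7,30,49.3 [-0.359, 0.044, 0.442, -0.002, -0.001, 0.129] rows>= 2.0
```

>>> send_rows:
  moves:
    - [-0.358, 0.044, 0.042, 0, 0, 0.129]
    - [-0.358, 0.044, 0.042, 0, 0, 0.129]
    - [-0.358, 0.044, 0.042, 0, 0, 0.129]
    - [-0.358, 0.044, 0.042, 0, 0, 0.129]
    - [-0.358, 0.044, 0.16, 0, 0, 0.129]
    - [-0.358, 0.044, 0.28, 0, 0, 0.129]
    - [-0.358, 0.044, 0.38, 0, 0, 0.129]
    - [-0.358, 0.044, 0.436, 0, 0, 0.129]
    - [-0.358, 0.044, 0.436, 0, 0, 0.129]
    - [-0.358, 0.044, 0.436, 0, 0, 0.129]

```text
time_s: 24.2
position: [0.3974, -0.3797, 0.0334]
tcp_rot: [[0.649, 0.76, -0.0], [0.76, -0.649, 0.0], [0.0, -0.0, -1.0]]
force: [-0.1, -0.4, -0.6]
opening: 0.32
grasp_force: 30.0
```

```bash
python3 plan.py; python3 -c "
from h import *
cap('side','sd6')"
```

```text
t 24.2 p [ 397.4 -379.7   33.4] psi 49.5 F [-0.1 -0.4 -0.6] open 27.8 j [-55.  41. 101.   0.  38. -15.]
```

View pics/sd6.png

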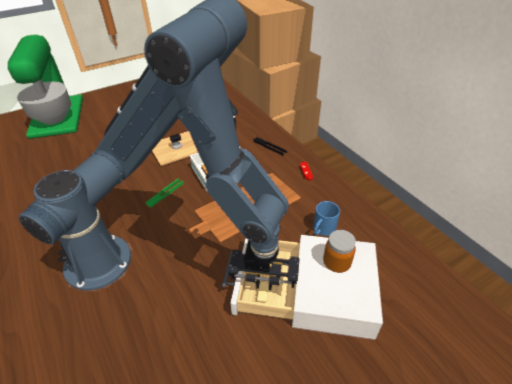

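The gripper is over the open drawer (around pixel 262,275), with the tongs' butt visible inside at (263,295); nothing is touched. I'll lower 4 mm, release and lift.

>>> send_rows:
  moves:
    - [0, 0, 0.016, 0, 0, 0]
    - [0, 0, 0.016, 0, 0, 0]

```text
time_s: 24.45
position: [0.3971, -0.3808, 0.0297]
tcp_rot: [[0.65, 0.76, 0.001], [0.76, -0.65, -0.001], [-0.0, 0.001, -1.0]]
force: [-0.1, -0.0, 0.1]
opening: 0.317
grasp_force: 30.0
```

>>> send_rows:
  moves:
    - [0, 0, 0, 0, 0, 0]
    - [0, 0, 0, 0, 0, 0]
    - [0, 0, 0, 0, 0, 0]
    - [0, 0, -0.1, 0, 0, 0]
    - [0, 0, -0.25, 0, 0, 0]
    - [0, 0, -0.45, 0, 0, 0]
    - [0, 0, -0.52, 0, 0, 0]
    - [0, 0, -0.52, 0, 0, 0]
    - [0, 0, -0.52, 0, 0, 0]
  grip: 0.5

```text
time_s: 25.35
position: [0.3965, -0.3801, 0.1589]
tcp_rot: [[0.651, 0.759, -0.0], [0.759, -0.651, 0.0], [0.0, -0.0, -1.0]]
force: [-0.1, 0.2, -0.1]
opening: 0.502
grasp_force: 0.0
```

```bash
python3 plan.py 308,-258,160,139.3 308,-258,42,139.3
```

```text
t 25.35 p [ 396.5 -380.1  158.9] psi 49.4 F [-0.1  0.2 -0.1] open 43.7 j [-55.  29.  97.  -0.  54. -15.]
308,-258,160,139.3 [0.141, -0.587, -0.004, -0.0, -0.0, -0.999] rows>= 10.5
308,-258,42,139.3 [0.141, -0.587, 0.468, -0.0, -0.0, -0.999] rows>= 2.4
```

>>> send_rows:
  moves:
    - [0.141, -0.587, 0, 0, 0, -0.5]
    - [0.141, -0.587, 0, 0, 0, -0.999]
    - [0.141, -0.587, 0, 0, 0, -0.999]
    - [0.141, -0.587, 0, 0, 0, -0.999]
    - [0.141, -0.587, 0, 0, 0, -0.999]
    - [0.141, -0.587, 0, 0, 0, -0.999]
    - [0.141, -0.587, 0, 0, 0, -0.999]
    - [0.141, -0.587, 0, 0, 0, -0.999]
    - [0.141, -0.587, 0, 0, 0, -0.999]
    - [0.141, -0.587, 0, 0, 0, -0.999]
    - [0.141, -0.587, 0, 0, 0, -0.999]
    - [0.141, -0.587, 0, 0, 0, -0.999]
  grip: 0

```text
time_s: 26.55
position: [0.3075, -0.2571, 0.1576]
tcp_rot: [[-0.758, 0.652, -0.002], [0.652, 0.758, 0.004], [0.004, 0.001, -1.0]]
force: [0.0, -0.4, 0.1]
opening: 0.006
grasp_force: 0.0
```

```bash
python3 plan.py 308,-258,100,139.3 308,-258,40,139.3
python3 -c "
from h import *
cap('scene','sc7');p,d,P,c=cap('side');
p2=cv2.imread('pics/sc7.png')[160:340,40:240];p1=p[210:350,200:400,::-1]
cv2.imwrite('pics/x7.png',np.vstack([cv2.resize(p2,(600,300)),cv2.resize(p1,(600,300))]))"
```

```text
t 26.55 p [ 307.5 -257.1  157.6] psi 139.3 F [ 0.  -0.4  0.1] open 0.5 j [ -56.   20.  117.   -0.   43. -105.]
308,-258,100,139.3 [-0.005, -0.002, 0.23, 0.001, -0.003, 0.0] rows>= 1.2
308,-258,40,139.3 [-0.006, -0.002, 0.47, 0.001, -0.003, 0.0] rows>= 1.2
```

View pics/x7.png

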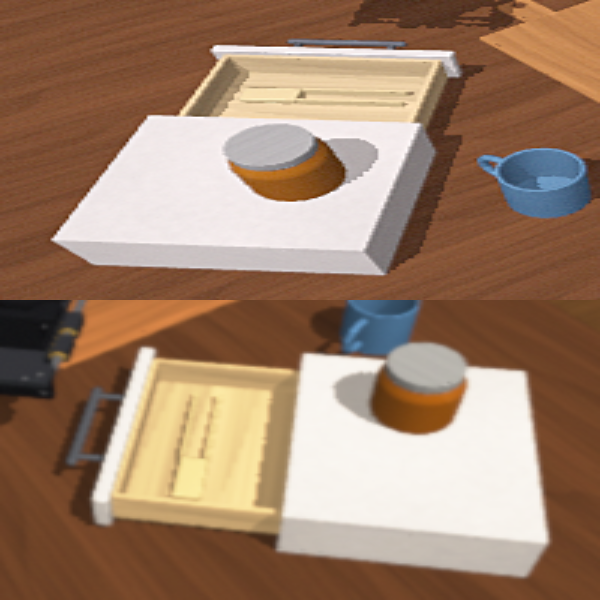

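The tongs lie flat in the drawer (butt at pixel 270,95 in the top crop). Next I'll lower in front of the handle and push.

>>> send_rows:
  moves:
    - [-0.006, -0.002, 0.16, 0, -0.003, 0]
    - [-0.006, -0.002, 0.32, 0, -0.003, 0]
    - [-0.006, -0.002, 0.44, 0, -0.003, 0]
    - [-0.006, -0.002, 0.47, 0, -0.003, 0]
    - [-0.006, -0.002, 0.47, 0, -0.003, 0]
    - [-0.006, -0.002, 0.47, 0, -0.003, 0]

```text
time_s: 27.25
position: [0.3094, -0.2599, 0.0421]
tcp_rot: [[-0.758, 0.652, 0.004], [0.652, 0.758, -0.004], [-0.005, -0.0, -1.0]]
force: [0.0, -0.1, -0.5]
opening: 0.009
grasp_force: 0.0
```

>>> send_rows:
  moves:
    - [-0.05, 0, 0, 0, 0, 0]
    - [-0.1, 0, 0, 0, 0, 0]
    - [-0.15, 0, 0, 0, 0, 0]
    - [-0.2, 0, 0, 0, 0, 0]
    - [-0.26, 0, 0, 0, 0, 0]
    - [-0.32, 0, 0, 0, 0, 0]
    - [-0.38, 0, 0, 0, 0, 0]
    - [-0.44, 0, 0, 0, 0, 0]
    - [-0.5, 0, 0, 0, 0, 0]
    - [-0.56, 0, 0, 0, 0, 0]
    - [-0.6, 0, 0, 0, 0, 0]
    - [-0.62, 0, 0, 0, 0, 0]

```text
time_s: 28.45
position: [0.4277, -0.3616, 0.0438]
tcp_rot: [[-0.759, 0.652, 0.005], [0.652, 0.759, -0.005], [-0.008, -0.001, -1.0]]
force: [-0.6, 0.8, 0.9]
opening: 0.003
grasp_force: 0.6
```

>>> send_rows:
  moves:
    - [-0.01, 0, 0, 0, 0, 0]
    - [-0.02, 0, 0, 0, 0, 0]
    - [-0.03, 0, 0, 0, 0, 0]
    - [-0.04, 0, 0, 0, 0, 0]
    - [-0.05, 0, 0, 0, 0, 0]
    - [-0.05, 0, 0, 0, 0, 0]

```text
time_s: 29.05
position: [0.4366, -0.3692, 0.0423]
tcp_rot: [[-0.758, 0.652, 0.004], [0.652, 0.758, -0.004], [-0.006, -0.0, -1.0]]
force: [0.2, -0.1, -0.4]
opening: 0.006
grasp_force: 0.0
```

```bash
python3 plan.py; cat > dr.py <<'E'
from h import *
for n in ['scene','side']:
    p,d,P,c=cap(n); x,y,z=P[...,0],P[...,1],P[...,2]
    a=np.array([-.758,.652]);o=np.array([.5698,-.4836]); D=(x-o[0])*a[0]+(y-o[1])*a[1]; L=(x-o[0])*(.652)+(y-o[1])*.758
    for k in [-1,1]:
        m=(k*L>.04)&(k*L<.12)&(D>.06)&(D<.3)&(z>.070)&(z<.08); print(n,k,m.sum(),np.percentile(D[m]*1000,[2,50,98]).round(1) if m.any() else '')
E
python3 dr.py
```

```text
t 29.05 p [ 436.6 -369.2   42.3] psi 139.3 F [ 0.2 -0.1 -0.4] open 0.6 j [ -51.   41.   98.    0.   41. -101.]
scene -1 54 [114.  118.7 124.4]
scene 1 56 [114.1 118.2 123.8]
side -1 132 [106.4 115.5 123.7]
side 1 100 [106.  115.6 123.5]
```

>>> send_rows:
  moves:
    - [-0.006, 0, 0, 0, 0, 0]
    - [-0.012, 0, 0, 0, 0, 0]
    - [-0.018, 0, 0, 0, 0, 0]
    - [-0.022, 0, 0, 0, 0, 0]
    - [-0.022, 0, 0, 0, 0, 0]
    - [-0.022, 0, 0, 0, 0, 0]

```text
time_s: 29.75
position: [0.4396, -0.3717, 0.0422]
tcp_rot: [[-0.759, 0.652, 0.002], [0.652, 0.759, -0.002], [-0.003, 0.0, -1.0]]
force: [-3.6, 1.4, 1.5]
opening: 0.004
grasp_force: 1.8
```

```bash
python3 plan.py;python3 dr.py
```

```text
t 29.75 p [ 439.6 -371.7   42.2] psi 139.3 F [-3.6  1.4  1.5] open 0.3 j [ -51.   41.   97.    0.   42. -101.]
scene -1 37 [114.  117.2 120.2]
scene 1 37 [113.8 116.9 120.2]
side -1 121 [105.6 112.9 120.1]
side 1 87 [105.5 112.5 119.9]
```

>>> send_rows:
  moves:
    - [-0.005, 0, 0, 0, 0, 0]
    - [-0.01, 0, 0, 0, 0, 0]
    - [-0.01, 0, 0, 0, 0, 0]
    - [-0.01, 0, 0, 0, 0, 0]

```text
time_s: 30.25
position: [0.4397, -0.3717, 0.0422]
tcp_rot: [[-0.759, 0.651, -0.002], [0.651, 0.759, 0.002], [0.002, 0.0, -1.0]]
force: [-7.9, 3.7, 5.3]
opening: 0.007
grasp_force: 4.1
```

```bash
python3 plan.py;python3 dr.py
```

```text
t 30.25 p [ 439.7 -371.7   42.2] psi 139.4 F [-7.9  3.7  5.3] open 0.6 j [ -51.   41.   97.   -0.   42. -101.]
scene -1 34 [114.1 117.5 121.1]
scene 1 33 [114.4 116.8 120.1]
side -1 122 [105.6 112.3 120.1]
side 1 90 [105.4 112.3 119.9]
```

>>> send_rows:
  moves:
    - [0.05, 0, 0, 0, 0, 0]
    - [0.15, 0, 0, 0, 0, 0]
    - [0.15, 0, -0.2, 0, 0, 0]
    - [0.15, 0, -0.4, 0, 0, 0]
    - [0.15, 0, -0.6, 0, 0, 0]
    - [0.15, 0, -0.6, 0, 0, 0]
    - [0.15, 0, -0.6, 0, 0, 0]

```text
time_s: 31.05
position: [0.4149, -0.3507, 0.1942]
tcp_rot: [[-0.758, 0.652, 0.008], [0.652, 0.758, -0.009], [-0.012, -0.001, -1.0]]
force: [0.5, 0.5, -0.5]
opening: 0.005
grasp_force: 0.0
```

```bash
python3 plan.py 470,-120,190,150 500,150,190,165 457,423,150,177.3;python3 dr.py
python3 - <<'E'
from m import *
for n in ['scene','side']:
    p,d,P,c=cap(n); x,y,z=P[...,0],P[...,1],P[...,2]
    W=(x>.3)&(x<.62)&(y>.3)&(y<.55)
    rects(W&(z>.07)&(z<.079),P,20,n+' knob'); rects(W&(z>.0165)&(z<.0225),P,100,n+' plate')
    W=(x>.4)&(x<.7)&(y>.05)&(y<.33); rects(W&(z>.055)&(z<.066),P,100,n+' can')
E
```

```text
t 31.05 p [ 414.9 -350.7  194.2] psi 139.3 F [ 0.5  0.5 -0.5] open 0.4 j [ -52.   26.   96.    0.   57. -101.]
470,-120,190,150 [0.435, 0.843, 0.011, -0.001, 0.008, -0.119] rows>= 4.7
500,150,190,165 [1.047, 1.741, 0.003, -0.002, 0.007, -0.285] rows>= 5.4
457,423,150,177.3 [1.891, 2.457, 0.152, -0.003, 0.007, -0.422] rows>= 5.6
scene -1 34 [114.  117.6 120.1]
scene 1 39 [113.5 116.7 120.3]
side -1 131 [105.6 112.9 120. ]
side 1 90 [105.5 113.  119.9]
scene knob px [339. 116.] n 54 c 458.1 423.8 long 41 short 29 ang_long -12.0 z [0.071 0.074 0.077]
scene plate px [337. 129.] n 1113 c 455.0 424.0 long 214 short 174 ang_long -2.5 z [0.017 0.02  0.022]
scene can px [311. 161.] n 461 c 554.9 191.1 long 210 short 171 ang_long -4.5 z [0.056 0.061 0.065]
side knob px [175. 136.] n 45 c 455.4 421.2 long 44 short 33 ang_long -5.3 z [0.071 0.074 0.078]
side plate px [173. 149.] n 651 c 448.3 426.1 long 197 short 178 ang_long -1.3 z [0.017 0.02  0.022]
side can px [206. 167.] n 152 c 508.3 193.5 long 171 short 114 ang_long 85.7 z [0.056 0.061 0.065]
```

>>> send_rows:
  moves:
    - [0.48, 0.98, 0, 0, 0.008, -0.12]
    - [0.48, 0.98, 0, 0, 0.008, -0.12]
    - [0.48, 0.98, 0, 0, 0.008, -0.12]
    - [0.48, 0.98, 0, 0, 0.008, -0.12]
    - [0.48, 0.98, 0, 0, 0.008, -0.12]
    - [0.48, 0.98, 0, 0, 0.008, -0.12]
  grip: 0.55

```text
time_s: 31.85
position: [0.4812, -0.0809, 0.1901]
tcp_rot: [[-0.869, 0.496, -0.01], [0.496, 0.869, 0.007], [0.012, 0.001, -1.0]]
force: [-0.3, 0.2, -0.1]
opening: 0.469
grasp_force: 0.0
```

```bash
python3 plan.py 480,150,190,165
```

```text
t 31.85 p [481.2 -80.9 190.1] psi 150.3 F [-0.3  0.2 -0.1] open 40.8 j [-23.  23. 103.   0.  55. -83.]
480,150,190,165 [0.462, 0.8, 0.007, 0.002, -0.008, -0.163] rows>= 4.6
```

>>> send_rows:
  moves:
    - [0.55, 0.95, 0, 0, -0.008, -0.163]
    - [0.55, 0.95, 0, 0, -0.008, -0.163]
    - [0.55, 0.95, 0, 0, -0.008, -0.163]
    - [0.55, 0.95, 0, 0, -0.008, -0.163]
    - [0.55, 0.95, 0, 0, -0.008, -0.163]
    - [0.55, 0.95, 0, 0, -0.008, -0.163]
    - [0.55, 0.95, 0, 0, -0.008, -0.163]

```text
time_s: 32.55
position: [0.48, 0.1924, 0.1913]
tcp_rot: [[-0.966, 0.257, 0.003], [0.257, 0.966, -0.0], [-0.003, 0.001, -1.0]]
force: [-1.0, -0.6, -0.4]
opening: 0.547
grasp_force: 0.0
```

```bash
python3 plan.py 456.5,423.5,130,177.4
```

```text
t 32.55 p [480.  192.4 191.3] psi 165.1 F [-1.  -0.6 -0.4] open 47.6 j [  9.  24.  99.  -0.  56. -66.]
456.5,423.5,130,177.4 [0.33, 0.869, 0.245, 0.0, 0.002, -0.137] rows>= 4.8
```

>>> send_rows:
  moves:
    - [0.33, 0.869, 0.245, 0, 0, -0.137]
    - [0.33, 0.869, 0.245, 0, 0, -0.137]
    - [0.33, 0.869, 0.245, 0, 0, -0.137]
    - [0.33, 0.869, 0.245, 0, 0, -0.137]
    - [0.33, 0.869, 0.245, 0, 0, -0.137]
    - [0.33, 0.869, 0.245, 0, 0, -0.137]
    - [0.33, 0.869, 0.245, 0, 0, -0.137]
    - [0.33, 0.869, 0.245, 0, 0, -0.137]

```text
time_s: 33.35
position: [0.4588, 0.4187, 0.1306]
tcp_rot: [[-0.999, 0.052, 0.004], [0.052, 0.999, -0.002], [-0.004, -0.002, -1.0]]
force: [0.3, -0.3, -0.3]
opening: 0.55
grasp_force: 0.0
```

```bash
python3 plan.py 456.5,423.5,43,177.4; python3 - <<'E'
from m import *
p,d,P,c=cap('wrist','w8'); x,y,z=P[...,0],P[...,1],P[...,2]
W=(x>.3)&(x<.62)&(y>.3)&(y<.55)
rects(W&(z>.07)&(z<.079),P,20,'knob'); rects(W&(z>.0165)&(z<.0225),P,100,'plate')
E
```

```text
t 33.35 p [458.8 418.7 130.6] psi 177.0 F [ 0.3 -0.3 -0.3] open 47.9 j [ 32.  36.  87.  -0.  56. -55.]
456.5,423.5,43,177.4 [0.012, 0.019, 0.351, -0.001, 0.002, -0.004] rows>= 1.8
knob px [267. 199.] n 2412 c 453.9 426.1 long 46 short 28 ang_long -3.0 z [0.072 0.075 0.076]
plate px [265. 141.] n 36064 c 435.9 426.9 long 174 short 171 ang_long -2.2 z [0.02  0.021 0.022]
plate px [254. 289.] n 475 c 555.6 413.5 long 103 short 6 ang_long 87.0 z [0.02  0.021 0.022]
```

View pics/w8.png

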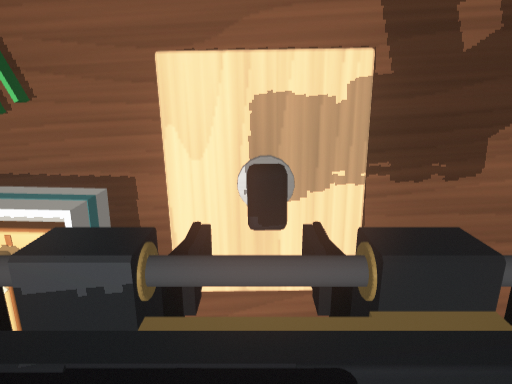

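>>> send_rows:
  moves:
    - [0.014, 0.024, 0.1, 0, 0, -0.002]
    - [0.014, 0.024, 0.2, 0, 0, -0.002]
    - [0.014, 0.024, 0.3, 0, 0, -0.002]
    - [0.014, 0.024, 0.35, 0, 0, -0.002]
    - [0.014, 0.024, 0.35, 0, 0, -0.002]
    - [0.014, 0.024, 0.35, 0, 0, -0.002]
    - [0.014, 0.024, 0.35, 0, 0, -0.002]

```text
time_s: 34.1
position: [0.457, 0.4271, 0.0452]
tcp_rot: [[-0.999, 0.047, 0.007], [0.047, 0.999, 0.001], [-0.007, 0.001, -1.0]]
force: [0.0, -0.2, 0.4]
opening: 0.55
grasp_force: 0.0
```

>>> send_rows:
  moves:
    - [0, 0, 0, 0, 0, 0]
    - [0, 0, 0, 0, 0, 0]
    - [0, 0, 0, 0, 0, 0]
    - [0, 0, 0, 0, 0, 0]
    - [0, 0, 0, 0, 0, 0]
    - [0, 0, 0, 0, 0, 0]
  grip: 0.1

```text
time_s: 34.7
position: [0.4559, 0.4266, 0.0441]
tcp_rot: [[-0.999, 0.046, 0.005], [0.046, 0.999, -0.001], [-0.005, -0.001, -1.0]]
force: [0.3, -1.9, 2.6]
opening: 0.317
grasp_force: 30.0
```

>>> send_rows:
  moves:
    - [0, 0, -0.08, 0, 0, 0]
    - [0, 0, -0.2, 0, 0, 0]
    - [0, 0, -0.36, 0, 0, 0]
    - [0, 0, -0.48, 0, 0, 0]
    - [0, 0, -0.5, 0, 0, 0]
    - [0, 0, -0.5, 0, 0, 0]
    - [0, 0, -0.5, 0, 0, 0]

```text
time_s: 35.4
position: [0.4536, 0.4259, 0.1662]
tcp_rot: [[-0.999, 0.047, 0.001], [0.047, 0.999, -0.003], [-0.001, -0.003, -1.0]]
force: [-0.7, -0.5, -5.0]
opening: 0.316
grasp_force: 30.0
```

```bash
python3 plan.py 554,191,165,176; python3 - <<'E'
from m import *
for n in ['scene','side']:
    p,d,P,c=cap(n,n+'9'); x,y,z=P[...,0],P[...,1],P[...,2]
    W=(x>.3)&(x<.62)&(y>.3)&(y<.55)
    rects(W&(z>.13)&(z<.155),P,100,n+' plate')
E
```

```text
t 35.4 p [453.6 425.9 166.2] psi 177.3 F [-0.7 -0.5 -5. ] open 27.5 j [ 33.  34.  86.  -0.  61. -54.]
554,191,165,176 [-0.445, -0.919, 0.008, -0.002, 0.001, 0.014] rows>= 5.1
scene plate px [342. 104.] n 1556 c 454.3 423.4 long 212 short 176 ang_long -2.6 z [0.137 0.143 0.147]
side plate px [171. 125.] n 1124 c 452.3 424.3 long 210 short 180 ang_long -2.5 z [0.137 0.143 0.147]
```

View pics/scene9.png

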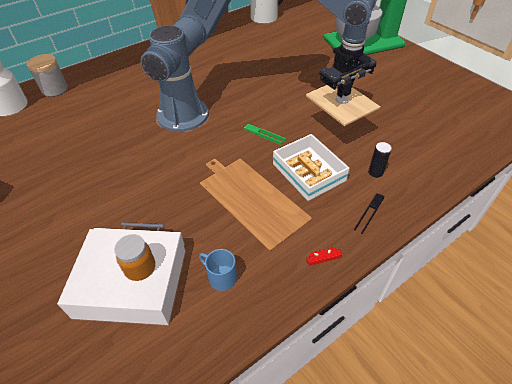

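The lid is held level at (343,100), and the board is empty with all four biscotti in the canister at (311,167). Next I'll carry the lid over the canister.

>>> send_rows:
  moves:
    - [-0.09, -0.18, 0, 0, 0, 0.016]
    - [-0.18, -0.36, 0, 0, 0, 0.016]
    - [-0.27, -0.54, 0, 0, 0, 0.016]
    - [-0.36, -0.72, 0, 0, 0, 0.016]
    - [-0.42, -0.86, 0, 0, 0, 0.016]
    - [-0.445, -0.911, 0.0, 0, 0, 0.016]
    - [-0.445, -0.911, 0, 0, 0, 0.016]
    - [-0.445, -0.911, 0, 0, 0, 0.016]
    - [-0.445, -0.911, 0, 0, 0, 0.016]

```text
time_s: 36.4
position: [0.5545, 0.1956, 0.1688]
tcp_rot: [[-0.998, 0.07, 0.003], [0.07, 0.998, -0.0], [-0.003, 0.0, -1.0]]
force: [0.4, 0.2, -3.7]
opening: 0.315
grasp_force: 30.0
```

```bash
python3 plan.py 554.3,193,165,175.7; cat > lid.py <<'E'
from m import *
import sys
lo,hi=float(sys.argv[1]),float(sys.argv[2])
for n in ['scene','side']:
    p,d,P,c=cap(n); x,y,z=P[...,0],P[...,1],P[...,2]
    W=(x>.4)&(x<.7)&(y>.05)&(y<.33)
    rects(W&(z>lo)&(z<hi),P,100,n+' plate')
E
python3 lid.py .137 .149
```

```text
t 36.4 p [554.5 195.6 168.8] psi 176.0 F [ 0.4  0.2 -3.7] open 27.4 j [  9.  31.  91.  -0.  58. -77.]
554.3,193,165,175.7 [0.0, -0.01, 0.015, 0.0, 0.002, 0.003] rows>= 0.1
scene plate px [314. 146.] n 1859 c 555.9 194.6 long 213 short 173 ang_long -3.8 z [0.141 0.145 0.148]
side plate px [217. 145.] n 1199 c 552.7 193.2 long 210 short 174 ang_long -4.0 z [0.141 0.145 0.148]
```

>>> send_rows:
  moves:
    - [0, -0.011, 0, 0, 0, 0.002]
    - [0, -0.011, 0.06, 0, 0, 0.002]
    - [0, -0.011, 0.12, 0, 0, 0.002]
    - [0, -0.011, 0.17, 0, 0, 0.002]
    - [0, -0.011, 0.21, 0, 0, 0.002]
    - [0, -0.011, 0.23, 0, 0, 0.002]
    - [0, -0.011, 0.23, 0, 0, 0.002]
    - [0, -0.011, 0.23, 0, 0, 0.002]
    - [0, -0.011, 0.23, 0, 0, 0.002]

```text
time_s: 37.4
position: [0.5563, 0.1914, 0.1125]
tcp_rot: [[-0.997, 0.075, 0.006], [0.075, 0.997, -0.0], [-0.006, 0.0, -1.0]]
force: [-0.5, 0.6, -4.0]
opening: 0.317
grasp_force: 30.0
```

```bash
python3 plan.py ; python3 lid.py .08 .093
```

```text
t 37.4 p [556.3 191.4 112.5] psi 175.7 F [-0.5  0.6 -4. ] open 27.5 j [  8.  36.  93.  -0.  51. -77.]
scene plate px [312. 160.] n 1777 c 556.4 191.0 long 213 short 174 ang_long -3.7 z [0.085 0.089 0.092]
side plate px [219. 157.] n 1168 c 554.4 189.2 long 211 short 174 ang_long -5.1 z [0.085 0.089 0.092]
```

>>> send_rows:
  moves:
    - [0.003, 0.003, 0.01, 0, 0, 0]
    - [0.003, 0.003, 0.02, 0, 0, 0]
    - [0.003, 0.003, 0.03, 0, 0, 0]
    - [0.003, 0.003, 0.04, 0, 0, 0]
    - [0.003, 0.003, 0.05, 0, 0, 0]
    - [0.003, 0.003, 0.056, 0, 0, 0]
    - [0.003, 0.003, 0.06, 0, 0, 0]
    - [0.003, 0.003, 0.06, 0, 0, 0]
    - [0.003, 0.003, 0.06, 0, 0, 0]

```text
time_s: 38.4
position: [0.5551, 0.1923, 0.0975]
tcp_rot: [[-0.997, 0.075, 0.005], [0.075, 0.997, -0.001], [-0.005, -0.0, -1.0]]
force: [-3.2, 1.4, 4.1]
opening: 0.32
grasp_force: 30.0
```

```bash
python3 plan.py ; python3 lid.py .068 .082
```

```text
t 38.4 p [555.1 192.3  97.5] psi 175.7 F [-3.2  1.4  4.1] open 27.8 j [  8.  37.  94.  -0.  49. -77.]
scene plate px [312. 163.] n 1754 c 555.4 190.9 long 213 short 174 ang_long -3.9 z [0.071 0.075 0.078]
side plate px [219. 160.] n 1183 c 553.7 191.3 long 210 short 178 ang_long -4.2 z [0.071 0.075 0.079]
```

>>> send_rows:
  moves:
    - [0, 0, 0, 0, 0, 0]
    - [0, 0, 0, 0, 0, 0]
    - [0, 0, 0, 0, 0, 0]
    - [0, 0, -0.1, 0, 0, 0]
    - [0, 0, -0.2, 0, 0, 0]
    - [0, 0, -0.28, 0, 0, 0]
    - [0, 0, -0.28, 0, 0, 0]
    - [0, 0, -0.28, 0, 0, 0]
  grip: 0.55

```text
time_s: 39.3
position: [0.5549, 0.1921, 0.1667]
tcp_rot: [[-0.997, 0.075, 0.005], [0.075, 0.997, -0.001], [-0.006, -0.0, -1.0]]
force: [-0.2, -0.4, -0.2]
opening: 0.551
grasp_force: 0.0
```

>>> send_rows:
  moves:
    - [0, 0, 0, 0, 0, 0]
    - [0, 0, 0, 0, 0, 0]
    - [0, 0, 0, 0, 0, 0]
    - [0, 0, 0, 0, 0, 0]
    - [0, 0, 0, 0, 0, 0]
    - [0, 0, 0, 0, 0, 0]
  grip: 0

```text
time_s: 39.9
position: [0.5548, 0.1922, 0.1668]
tcp_rot: [[-0.997, 0.075, 0.005], [0.075, 0.997, -0.001], [-0.005, -0.0, -1.0]]
force: [-0.6, 0.2, 0.7]
opening: 0.086
grasp_force: 0.0
```

```bash
python3 plan.py 554.5,191.2,134,175.9 554.5,191.2,110,175.9; python3 lid.py .068 .082; python3 - <<'E'
from m import *
for n in ['scene','side']:
    p,d,P,c=cap(n,n+'10'); x,y,z=P[...,0],P[...,1],P[...,2]
    W=(x>.45)&(x<.66)&(y>.1)&(y<.28)&(z>.068)&(z<.082)
    q=P[W]; A=np.c_[q[:,:2]-[.5545,.1911],np.ones(len(q))]; print(n,np.linalg.lstsq(A,q[:,2],rcond=None)[0].round(4))
    rects((x>.45)&(x<.66)&(y>.1)&(y<.28)&(z>.12)&(z<.132),P,15,'knob')
E
```

```text
t 39.9 p [554.8 192.2 166.8] psi 175.7 F [-0.6  0.2  0.7] open 7.5 j [  8.  31.  91.  -0.  58. -77.]
554.5,191.2,134,175.9 [0.001, -0.004, 0.131, -0.0, 0.003, -0.002] rows>= 0.7
554.5,191.2,110,175.9 [0.002, -0.004, 0.227, -0.0, 0.003, -0.002] rows>= 0.5
scene plate px [311. 160.] n 2034 c 554.5 191.7 long 215 short 174 ang_long -4.8 z [0.071 0.075 0.078]
side plate px [219. 158.] n 1285 c 553.2 191.1 long 210 short 177 ang_long -3.9 z [0.071 0.075 0.079]
scene [-0.0018  0.0037  0.0749]
knob px [312. 146.] n 93 c 556.6 189.7 long 43 short 27 ang_long 1.4 z [0.122 0.128 0.131]
side [0.0017 0.003  0.075 ]
knob px [219. 146.] n 65 c 553.3 190.5 long 45 short 30 ang_long -2.5 z [0.121 0.127 0.13 ]
```

View pics/scene10.png

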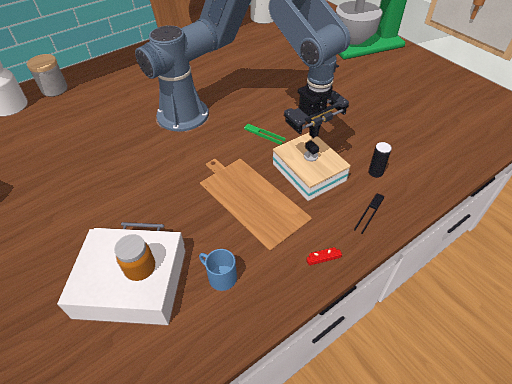

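The lid sits level on the canister (pixel 311,163) with the knob at (312,147). I'll press the pump now.

>>> send_rows:
  moves:
    - [0.001, -0.004, 0.07, 0, 0.003, 0]
    - [0.001, -0.004, 0.12, 0, 0.003, 0]
    - [0.001, -0.004, 0.131, 0, 0.003, 0]
    - [0.001, -0.004, 0.15, 0, 0.003, 0]
    - [0.001, -0.004, 0.17, 0, 0.003, 0]
    - [0.001, -0.004, 0.19, 0, 0.003, 0]
    - [0.001, -0.004, 0.21, 0, 0.003, 0]
    - [0.001, -0.004, 0.22, 0, 0.003, 0]
    - [0.001, -0.004, 0.22, 0, 0.003, 0]
    - [0.001, -0.004, 0.22, 0, 0.003, 0]

```text
time_s: 41.1
position: [0.5548, 0.1912, 0.1137]
tcp_rot: [[-0.997, 0.075, 0.001], [0.075, 0.997, -0.0], [-0.001, -0.0, -1.0]]
force: [-2.9, -1.7, 11.2]
opening: 0.009
grasp_force: 5.4
```

```bash
python3 plan.py
```

```text
t 41.1 p [554.8 191.2 113.7] psi 175.7 F [-2.9 -1.7 11.2] open 0.8 j [  8.  35.  93.  -0.  51. -78.]
```

>>> send_rows:
  moves:
    - [0, 0, 0.008, 0, 0, 0]
    - [0, 0, 0.016, 0, 0, 0]
    - [0, 0, 0.022, 0, 0, 0]
    - [0, 0, 0.028, 0, 0, 0]
    - [0, 0, 0.028, 0, 0, 0]
    - [0, 0, 0.028, 0, 0, 0]

```text
time_s: 41.7
position: [0.555, 0.1912, 0.1102]
tcp_rot: [[-0.997, 0.074, 0.003], [0.074, 0.997, -0.0], [-0.003, -0.0, -1.0]]
force: [-8.0, -1.6, 30.7]
opening: 0.003
grasp_force: 14.9
```

>>> send_rows:
  moves:
    - [0, 0, -0.06, 0, 0, 0]
    - [0, 0, -0.13, 0, 0, 0]
    - [0, 0, -0.13, 0, 0, 0]
    - [0, 0, -0.13, 0, 0, 0]
    - [0, 0, -0.13, 0, 0, 0]
    - [0, 0, -0.07, 0, 0, 0]
    - [0, 0, -0.05, 0, 0, 0]
    - [0, 0, -0.03, 0, 0, 0]
    - [0, 0, -0.01, 0, 0, 0]
    - [0, 0, 0, 0, 0, 0]
    - [0, 0, 0, 0, 0, 0]
    - [0, 0, 0, 0, 0, 0]

```text
time_s: 42.9
position: [0.556, 0.1914, 0.1101]
tcp_rot: [[-0.997, 0.075, 0.004], [0.075, 0.997, 0.0], [-0.004, 0.0, -1.0]]
force: [-7.6, -0.9, 33.4]
opening: 0.006
grasp_force: 17.3
```

>>> send_rows:
  moves:
    - [0, 0, -0.06, 0, 0, 0]
    - [0, 0, -0.13, 0, 0, 0]
    - [0, 0, -0.13, 0, 0, 0]
    - [0, 0, -0.13, 0, 0, 0]
    - [0, 0, -0.13, 0, 0, 0]
    - [0, 0, -0.07, 0, 0, 0]
    - [0, 0, -0.05, 0, 0, 0]
    - [0, 0, -0.03, 0, 0, 0]
    - [0, 0, -0.01, 0, 0, 0]
    - [0, 0, 0, 0, 0, 0]
    - [0, 0, 0, 0, 0, 0]
    - [0, 0, 0, 0, 0, 0]

```text
time_s: 44.1
position: [0.5556, 0.1913, 0.1101]
tcp_rot: [[-0.997, 0.075, 0.003], [0.075, 0.997, -0.0], [-0.003, 0.0, -1.0]]
force: [-8.0, -1.4, 35.7]
opening: 0.007
grasp_force: 18.0
```

>>> send_rows:
  moves:
    - [0, 0, -0.06, 0, 0, 0]
    - [0, 0, -0.13, 0, 0, 0]
    - [0, 0, -0.2, 0, 0, 0]
    - [0, 0, -0.4, 0, 0, 0]
    - [0, 0, -0.5, 0, 0, 0]
    - [0, 0, -0.5, 0, 0, 0]
    - [0, 0, -0.5, 0, 0, 0]
    - [0, 0, -0.5, 0, 0, 0]

```text
time_s: 44.9
position: [0.5531, 0.1909, 0.2276]
tcp_rot: [[-0.997, 0.075, -0.005], [0.075, 0.997, -0.001], [0.005, -0.001, -1.0]]
force: [-0.3, 0.7, -0.1]
opening: 0.002
grasp_force: 0.0
```

```bash
python3 plan.py; python3 lid.py .068 .082; python3 lid.py .12 .132; python3 dr.py; python3 -c "
from h import *
cap('side','sd11')"
```

```text
t 44.9 p [553.1 190.9 227.6] psi 175.7 F [-0.3  0.7 -0.1] open 0.2 j [  8.  27.  87.  -0.  66. -78.]
scene plate px [311. 159.] n 2092 c 554.3 190.1 long 215 short 173 ang_long -4.5 z [0.071 0.075 0.078]
side plate px [220. 158.] n 1267 c 553.8 189.9 long 213 short 176 ang_long -5.4 z [0.071 0.075 0.078]
scene -1 33 [113.8 116.9 121.9]
scene 1 38 [113.3 116.4 119.8]
side -1 132 [105.6 112.9 120.1]
side 1 88 [105.4 112.7 119.9]
```

View pics/sd11.png

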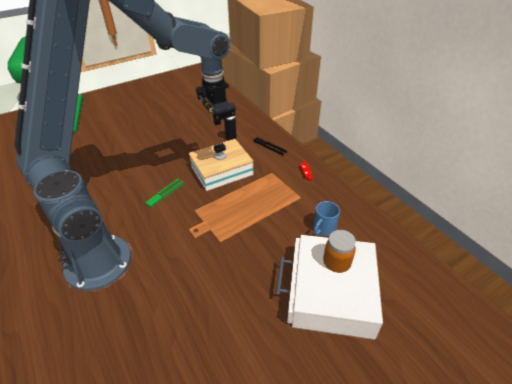

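The side view shows the lid seated on the canister (220,160), the drawer shut (300,285), and the mug, grinder and jar untouched.

```bash
python3 -c "
from rig import ticket
print(ticket.hand_in())"
```

```text
the job is handed in; nothing more can be done
None
```

The job is handed in at about 45 s of robot time: all four biscotti are in the canister, the lid is seated, the pump got three full strokes, the tongs are in the shut drawer, and the mug, grinder and sugar jar were not touched; no verdict was returned.

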